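# File the green reference board in the lever arch file

### The arm

A 7-joint arm with a two-finger parallel gripper is mounted at the origin on the work surface. World frame = base frame: x ahead of the robot, y to its left, z up, the work surface at z = 0. Lengths are in m, angles in rad, forces in N, time in s.
With the tool pointing down it reaches from about 0.425 to 0.875 m from the base axis. Payload 4.7 kg.
Tool frame: the origin (TCP) lies at the very end of the fingers, on their centre line; the grasp point (between the pads) lies 19 mm behind it; z points along the fingers, y is the direction in which the jaws open and shut (so a half turn about z gives the same grasp; the last joint's range is limited). The gripper opens to 87 mm and grips with 3 to 60 N. Pads are 19 mm wide; open, the fingers measure 117 mm over their backs; the gripper's body (75 mm by 190 mm) begins 51 mm behind the grasp point.
Start: joints at [-1.242, 0.321, -0.07, 1.45, 0.023, 1.371, -0.057], TCP at [0.201, 0.618, 0.223] pointing down, gripper open.
Joint ranges: [-2.86, 2.86], [-0.3, 2.09], [-1.38, 1.24], [0.06, 2.45], [-1.56, 4.7], [0.09, 2.05], [-2.69, 2.69]. Speed limits (rad/s): [2.57, 2.57, 3.14, 3.14, 3.14, 3.14, 3.14].

### API

Orientations are given as a rotation vector (axis times angle).
In Python, from bench import ctrl, get_image, camera_info gives the robot as it stands.
- The arm moves only by the tool carry_out, never from a script. Its argument "commands" is a list of rows, each an object of numbers: "tx", "ty", "tz": the shift along the tool's x, y, z in m; "rx", "ry", "rz": the turn, a rotation vector about the tool's x, y, z in rad; "jaw": the opening, from 0 (shut) to 1 (fully open). In form: [{"tx": .., "ty": .., "tz": .., "rx": .., "ry": .., "rz": .., "jaw": ..}, ...]. A call has 1 to 12 rows; each row is the pose to reach, as a shift and turn from the pose commanded when the call began, along the tool's axes at that moment; what a row does not reach only later rows make up. A row lasts 1/8 s, in which the tool goes at most 62.5 mm and 10.7 degrees, less where a joint would pass 70% of its speed; a pose out of reach is approached as far as the arm can. A call with a gripper value outside its range is refused whole. The fingers move at their own pace and stop on an object; "grip_force" is the grip in N (left out, the last holds). Time passes only in rows, so rows that repeat a pose let the fingers close. It gives the time, the measured TCP pose, the force and the opening at its end, in the units of the state.
- ctrl.get_state(): the state, without advancing time (a new reading comes with each control period).
- get_image(name): name is "side" or "top" or "wrist"; returns the picture (480x640x3 uint8, red, green, blue); there is no depth.
- camera_info(name): a dict with "intrinsics" (3x3 intrinsics, pixels), "R" (3x3) and "t" (3): a world point X has camera coordinates R X + t. Camera axes: x right, y down, z forward; pixel columns grow to the right and rows downward; lengths in m; the calibration is good to about 2 mm. A picture is of the moment at which its call begins: read the wrist's pose just before it. camera_info takes no time and is no camera call; for the wrist camera it gives the pose at the moment of the call.
- ctrl.close_job(): hands the job in, once; it reports no verdict.
The state is a dict: "time": time; "joint_positions": joint angles; "qd": joint speeds; "joint_torque": joint torques, N m; "position": TCP position; "tool_rot": TCP orientation; "ft_force": force on the tool from outside, world axes, zero at the start; "torque": the same for the moment, N m; "grip_width": opening from 0.0 (shut) to 1.0 (fully open).
Only numpy, scipy, OpenCV 4.12 (cv2) and the standard library are available. Lean on these libraries where they do the work, as an engineer would, in place of code of your own. Each camera call takes 0.05 s, during which the arm holds its last target.

### The job

Lift the red-barred lever of the lever arch file so that its rings spring open, slip the stripped green circuit board over both posts and lower it gently until it lies flat on the file, then bring the lever down until it is fully home with the rings shut over the board, and seat it there with a firm press of about 18 N for a moment. Feel for the lever and do not force it against its stops: never push or pull its bar up or down with more than 25 N. Leave the blue board and the other things on the bench where they are.

Things in the scene. Friction and masses are not known exactly. Their poses are not given: they have to be found in the camera images.
- file: Dark opened lever arch file, lying flat, fixed: slab 250 (its x) x 240 (its y) x 6 mm, pale lining. Origin: centre of its underside, z up. A steel plate (to 9 mm high, x -72 to -17 mm) carries two cheeks 37 mm high (x -45, y -52 and +52) with the lever's hinge. The board belongs flat on the lining, from the posts towards +x.
- posts_mid (a point): Half-way between the tips of the two fixed upright steel posts, 50 mm above the bench, at file x +10, y 0. The posts are 8 mm in diameter with pointed tips and stand at file y -40 and +40 mm.
- lever_axis (a point): Lever hinge axis, along the file's y, at file x -45, y 0, 30 mm above the bench. The lever carries two steel ring arches (y -40 and +40) that close down on the post tips, and between them a wire loop reaching towards the file's +x, ending in a round red bar, 12 mm thick, 60 mm long along y. The loop's wires run at y -27 and +27, open between, so a finger fits behind the bar.
- lever_elbow (a point): Elbow of the lever; when home 20 mm in file +x of and 30 mm above the axis. If straight, the bar's centre is 75 mm further and 12 mm higher (axes turning with the lever). WORN: at this elbow the loop is bent by hard use, up to 0.13 rad up or down, unmeasured, in no reading; it stays so. Home, the bar's centre is thus 62 to 82 mm above the bench: find it by touch or sight.
- lever (a joint): Lever angle, rad: 0 = home (hard stop, rings shut), 1.1 = fully lifted (stop, rings open, loop about upright, post tops and everything with file x above -20 mm free). Over-centre spring: from about 0.2 up it springs fully open if let go; below that it may stay part-way. 1 to 3 N at the bar lifts it; pushing it shut takes up to about 14 N when open, falling to almost nothing near home.
- flex (a joint): Springy give of the loop at its elbow under load, rad: 0 unloaded, negative when the bar is pushed down (towards shut), positive when pulled up; 0.0019 rad (0.14 mm at the bar) per newton across the loop at the bar; so 12 N gives 0.023, 28 N 0.053.
- green_board_grip (a point): Board to file: green, 110 (x) x 120 (y) x 5 mm, 200 g, with a heavy finned copper heat sink 44 (x) x 22 (y) x 25 mm. This point: centre of the heat sink, 17.5 mm above the board's underside, z up. Two round 13 mm holes, ringed in copper, lie at x -73, y -40 and +40 mm from it. Filed: axes along the file's, this point at file x +83, y 0, 23.5 mm above the bench.
- blue_board_grip (a point): Blue board of the same make and size, same point; to be left alone. Green and blue may have changed places.
- drive: Bare hard disk 101 x 147 x 26 mm, origin under its centre.
- cup: Steel cup, 70 mm across, 60 mm high, origin under its centre.
- screwdriver: Screwdriver lying along its x.
- pliers: Blue-handled pliers, about 140 mm long, lying along their x.
- memory: Memory stick 133 x 30 x 4 mm, origin under its centre.
- green_board: The green board itself: origin under the centre of its 110 x 120 mm slab (30 mm in -x and 17.5 mm below green_board_grip), same axes.
Mind the look-alikes: they are no part of the job. Of the things that look like the green_board, the smallest one is meant.

How it is judged:
By the outcome, as a careful person would: the job done as asked, in the order asked, and still so for the second after the job is handed in, with the robot touching nothing.
It also fails if it takes over 72 s, if anything falls off the work surface, if the arm or the gripper's body presses on something with over 40 N, if the wrist force passes 120 N, or if a joint passes its speed limit or range.

## Working session

There is one attempt and no reset: what is moved stays moved. The work goes in short steps, Python scripts to look and compute and a tool call to move; the robot and the scene stay as the last step left them, time stands still between calls to the robot, and variables do not carry over. Pictures are saved under pics/ and viewed, and the job is handed in when it is done.

Besides the shell and the picture viewer there is one more tool, called after ">>>" in YAML: its name, and indented under it one key for each argument. carry_out: Moves the arm, as the interface text tells. Its arguments: {"type":"object","properties":{"commands":{"type":"array"},"grip_force":{"type":"number"}},"required":["commands"]}

```bash
ls; mkdir -p pics; python3 - <<'E'
from bench import ctrl,get_image,camera_info
import cv2,json
print(ctrl.get_state())
for n in ["side","top","wrist"]:
    c=camera_info(n); print(n,c)
    cv2.imwrite(f"pics/a_{n}.png",get_image(n)[:,:,::-1])
E
```

```text
pics
{'time': 0.0, 'joint_positions': array([-1.24191164,  0.32181348, -0.07009243,  1.45167873,  0.0226168 ,
        1.37078698, -0.0568957 ]), 'qd': array([ 0.0001401 ,  0.00072193,  0.00113732,  0.0006249 , -0.00095774,
       -0.0012661 , -0.00044698]), 'joint_torque': array([-4.90107723e-04, -4.91303194e+01, -4.04242957e-01, -3.12530065e+01,
       -6.38939836e-02,  4.38399380e-02,  1.76873218e-04]), 'position': array([0.20112532, 0.61751984, 0.22146589]), 'tool_rot': array([-4.92323475e-01, -3.10258647e+00,  2.96893743e-03]), 'ft_force': array([-0.34481477, -1.47639975, -0.17530591]), 'torque': array([-0.00046112, -0.01164281, -0.06289155]), 'grip_width': 1.0025832171162423}
side {'intrinsics': array([[452.90361725,   0.        , 312.6608239 ],
       [  0.        , 452.90361725, 239.8621718 ],
       [  0.        ,   0.        ,   1.        ]]), 'R': array([[ 0.9095492 , -0.41545372, -0.01088358],
       [-0.25756113, -0.54293716, -0.79930063],
       [ 0.32616333,  0.72980644, -0.60083279]]), 't': array([-0.48206678,  0.16332961,  0.9230424 ])}
top {'intrinsics': array([[510.09457954,   0.        , 322.14743826],
       [  0.        , 510.09457954, 238.79724293],
       [  0.        ,   0.        ,   1.        ]]), 'R': array([[-0.01210947, -0.99982509, -0.0142528 ],
       [-0.99354567,  0.0136387 , -0.11260989],
       [ 0.11278458,  0.01279716, -0.99353705]]), 't': array([-0.0294709 ,  0.50570214,  1.43272193])}
wrist {'intrinsics': array([[345.71125432,   0.        , 320.09750386],
       [  0.        , 345.71125432, 238.05539062],
       [  0.        ,   0.        ,   1.        ]]), 'R': array([[ 0.30786031,  0.9514291 , -0.00216482],
       [ 0.92066299, -0.29732961,  0.25293231],
       [ 0.2400035 , -0.07986089, -0.96748155]]), 't': array([-0.6485231 , -0.03167042,  0.38927252])}
```

View pics/a_side.png

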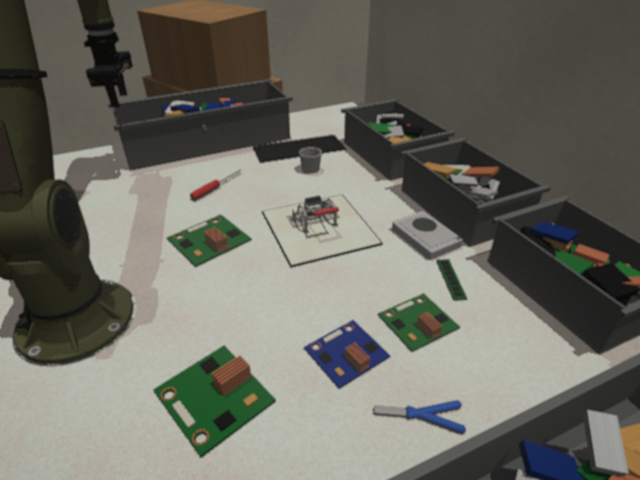

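View pics/a_top.png

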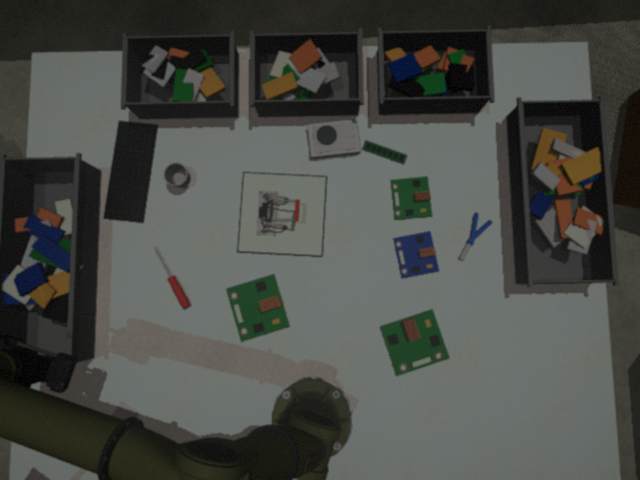

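View pics/a_wrist.png

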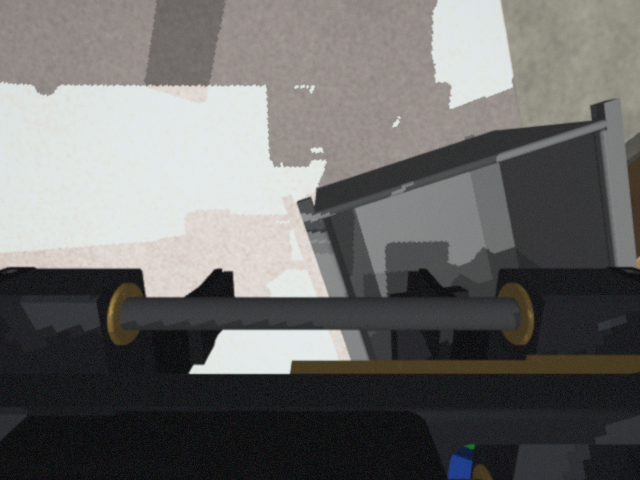

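The top view shows three green boards: small at (411,198), larger at (258,307) and (414,342). Blue is at (416,254) and the file at (283,214). Next I'll measure them.

```bash
cat > h.py <<'E'
import numpy as np,cv2
from bench import ctrl,get_image,camera_info
def ray(c,uv):
    d=np.linalg.inv(c["intrinsics"])@np.array([uv[0],uv[1],1.]); R=c["R"]
    return -R.T@c["t"], R.T@d
def onz(c,uv,z):
    o,d=ray(c,uv); return o+d*(z-o[2])/d[2]
def proj(c,X):
    p=c["intrinsics"]@(c["R"]@np.asarray(X)+c["t"]); return p[:2]/p[2]
def tri(c1,u1,c2,u2):
    o1,d1=ray(c1,u1);o2,d2=ray(c2,u2);d1/=np.linalg.norm(d1);d2/=np.linalg.norm(d2)
    s=np.linalg.lstsq(np.stack([d1,-d2],1),o2-o1,rcond=None)[0]
    a=o1+s[0]*d1;b=o2+s[1]*d2; return (a+b)/2,np.linalg.norm(a-b)
E
python3 - <<'E'
from h import *
t=cv2.imread("pics/a_top.png");s=cv2.imread("pics/a_side.png")
ct,cs=camera_info("top"),camera_info("side")
hsv=cv2.cvtColor(t,cv2.COLOR_BGR2HSV)
for col,(lo,hi) in dict(green=((45,80,30),(85,255,255)),blue=((105,80,40),(125,255,255))).items():
    m=cv2.inRange(hsv,lo,hi); m=cv2.morphologyEx(m,cv2.MORPH_CLOSE,np.ones((9,9)))
    cn,_=cv2.findContours(m,cv2.RETR_EXTERNAL,cv2.CHAIN_APPROX_NONE)
    for k in cn:
        if cv2.contourArea(k)<500: continue
        W=np.array([onz(ct,p[0],.005)[:2] for p in k],np.float32)
        print(col,cv2.minAreaRect(k)[0],cv2.minAreaRect(W))
# file outline: dark edge
x0,y0=225,155
cv2.imwrite("pics/t_file.png",cv2.resize(t[155:275,220:345],None,fx=5,fy=5,interpolation=cv2.INTER_CUBIC)[:600,:800])
cv2.imwrite("pics/t_brd.png",cv2.resize(t[165:285,375:475],None,fx=5,fy=5,interpolation=cv2.INTER_CUBIC))
cv2.imwrite("pics/s_file.png",cv2.resize(s[180:280,250:400],None,fx=5,fy=5,interpolation=cv2.INTER_CUBIC))
E
```

```text
green (414.35003662109375, 342.0500183105469) ((0.2097676545381546, -0.29323846101760864), (0.14159779250621796, 0.15576216578483582), 17.395187377929688)
green (257.3053894042969, 307.3675537109375) ((0.3128318786621094, 0.15307843685150146), (0.15424174070358276, 0.14184796810150146), 16.403371810913086)
green (410.90850830078125, 197.67681884765625) ((0.6258106827735901, -0.2971051335334778), (0.1170009970664978, 0.10636625438928604), 4.431303977966309)
green (430.4864501953125, 80.9189224243164) ((0.9813348054885864, -0.36751076579093933), (0.08419007807970047, 0.08630073070526123), 8.801721572875977)
green (188.90414428710938, 75.23576354980469) ((1.0130536556243896, 0.3620506227016449), (0.0891687422990799, 0.18142566084861755), 61.092220306396484)
blue (21.6876277923584, 283.62786865234375) ((0.38803771138191223, 0.8380360007286072), (0.11584445834159851, 0.1287810206413269), 3.4114363193511963)
blue (415.8653869628906, 254.32691955566406) ((0.45926353335380554, -0.30577999353408813), (0.11739364266395569, 0.1076582744717598), 10.399262428283691)
blue (48.598655700683594, 242.240966796875) ((0.5092524886131287, 0.766653299331665), (0.18591731786727905, 0.09766636788845062), 61.49470138549805)
blue (404.3793640136719, 67.0517349243164) ((1.0261163711547852, -0.2896939516067505), (0.06684432178735733, 0.08181995898485184), 22.97544288635254)
```

View pics/t_file.png

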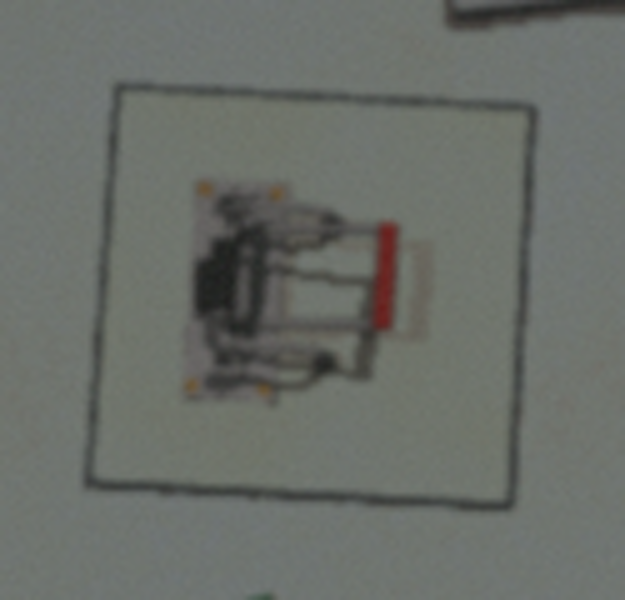

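View pics/t_brd.png

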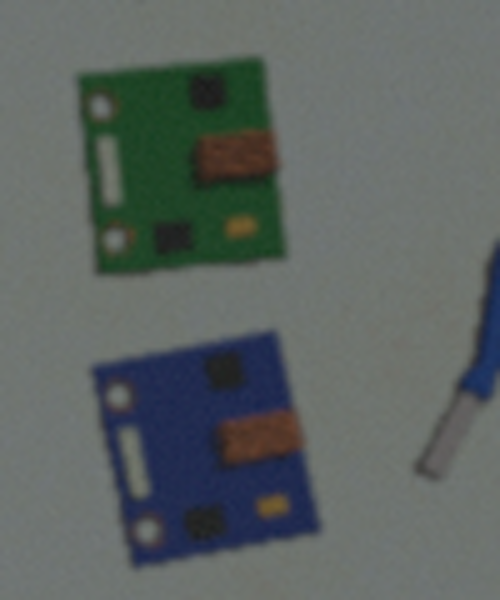

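View pics/s_file.png

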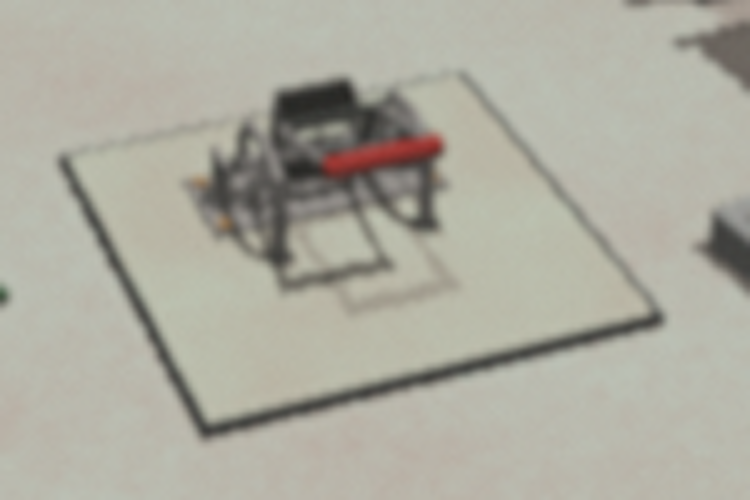

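The file's x axis points right in the top picture (world -y), with the red bar on that side. The green board's holes are on its left, toward the file. I'll work out the poses now.

```bash
cat >> h.py <<'E'
def redpix(im):
    hsv=cv2.cvtColor(im,cv2.COLOR_BGR2HSV)
    return cv2.inRange(hsv,(0,150,60),(6,255,255))|cv2.inRange(hsv,(172,150,60),(180,255,255))
E
python3 - <<'E'
from h import *
t=cv2.imread("pics/a_top.png");s=cv2.imread("pics/a_side.png")
ct,cs=camera_info("top"),camera_info("side")
# file fit : dark slab incl lining -> corners
C=np.array([(118,86),(534,106),(511,506),(88,486)])/5.+[220,155]-0.4
W=np.array([onz(ct,p,.006) for p in C]);print("top corners",W,W.mean(0))
for i in range(4):print(np.linalg.norm(W[i]-W[(i+1)%4]))
fx=(W[1]-W[0]+W[2]-W[3]);fx[2]=0;fx/=np.linalg.norm(fx);print("file yaw",np.arctan2(fx[1],fx[0]))
C=np.array([(63,157),(463,72),(660,320),(205,434)])/5.+[250,180]-0.4
W2=np.array([onz(cs,p,.006) for p in C]);print("side corners",W2,W2.mean(0))
def comp(im,box):
    m=redpix(im);mm=np.zeros_like(m);x,y,w,h=box;mm[y:y+h,x:x+w]=m[y:y+h,x:x+w]
    ys,xs=np.nonzero(mm);print(len(xs));P=np.c_[xs,ys].astype(float);c=P.mean(0)
    r=cv2.minAreaRect(P.astype(np.float32));return c,r
a,ra=comp(t,(220,155,125,120));b,rb=comp(s,(250,180,150,100))
print(a,ra,b,rb);print("bar",tri(ct,a,cs,b))
# board
hsv=cv2.cvtColor(t,cv2.COLOR_BGR2HSV)
g=cv2.morphologyEx(cv2.inRange(hsv,(45,80,30),(85,255,255)),cv2.MORPH_CLOSE,np.ones((7,7)))[165:235,375:445]
# holes (full zoom coords)
H=np.array([(99,106),(115,239)])/5.+[375,165]-0.4
Hw=np.array([onz(ct,p,.005) for p in H]);print("holes",Hw,np.linalg.norm(Hw[0]-Hw[1]))
cop=cv2.inRange(hsv,(3,90,60),(16,255,255))[165:235,375:445]
ys,xs=np.nonzero(cop);sel=(xs>35)&(ys<30);P=np.c_[xs[sel],ys[sel]];print(len(P),cv2.minAreaRect(P.astype(np.float32)))
r=cv2.minAreaRect(P.astype(np.float32));c=np.array(r[0])+[375,165];print("sink",onz(ct,c,.026))
E
```

```text
top corners [[ 0.71052725  0.19548362  0.006     ]
 [ 0.69462288 -0.05051914  0.006     ]
 [ 0.45825326 -0.03410488  0.006     ]
 [ 0.47316888  0.21169148  0.006     ]] [0.58414307 0.08063777 0.006     ]
0.24651634652492635
0.23693886766805336
0.24624850691142647
0.23791109853037912
file yaw -1.6333823222589383
side corners [[ 0.47575906  0.2104603   0.006     ]
 [ 0.71222267  0.19555228  0.006     ]
 [ 0.69116544 -0.05270362  0.006     ]
 [ 0.45726684 -0.03731214  0.006     ]] [0.5841035 0.0789992 0.006    ]
40
67
[296.5 210.6] ((296.5000305175781, 210.00003051757812), (2.195127010345459, 18.159687042236328), 3.814074993133545) [325.56716418 210.71641791] ((325.8975524902344, 210.5219268798828), (3.2127797603607178, 22.349769592285156), 77.90524291992188)
bar (array([0.57956413, 0.03335273, 0.08231413]), np.float64(0.0013193688882575769))
holes [[ 0.6617627  -0.24995319  0.005     ]
 [ 0.58250824 -0.257064    0.005     ]] 0.07957281824941366
35 ((47.0, 28.0), (14.0, 2.0), 0.0)
sink [ 0.63478897 -0.32618616  0.026     ]
```

```bash
cat >> h.py <<'E'
from scipy.spatial.transform import Rotation as Ro
def plan(target,ydir_yaw=None,tilt=None):
    """tool shift + turn from the measured pose; ydir_yaw=world yaw of tool y (tool down)"""
    s=ctrl.get_state();R=Ro.from_rotvec(s["tool_rot"]).as_matrix()
    d=R.T@(np.asarray(target)-s["position"]);out=[d.round(4)]
    if ydir_yaw is not None:
        y=np.array([np.cos(ydir_yaw),np.sin(ydir_yaw),0]);z=np.array([0,0,-1.]);x=np.cross(y,z)
        out.append(Ro.from_matrix(R.T@np.stack([x,y,z],1)).as_rotvec().round(4))
    return out
def st():
    s=ctrl.get_state();print("t",round(s["time"],2),"p",s["position"].round(4),"rv",s["tool_rot"].round(4),"F",s["ft_force"].round(2),"M",s["torque"].round(2),"w",round(float(s["grip_width"]),3))
def F2W(p,c=(0.5841,0.0798),yaw=-1.633):
    a,b=np.cos(yaw),np.sin(yaw);p=np.asarray(p,float)
    return np.array([c[0]+a*p[0]-b*p[1],c[1]+b*p[0]+a*p[1],p[2]])
E
python3 -c "
from h import *
print(plan((.645,.055,.22),-1.633+np.pi))"
```

```text
[array([-0.5962, -0.3976,  0.0023]), array([-1.500e-03, -1.000e-04, -2.526e-01])]
```

>>> carry_out:
  commands:
    - {"tx": -0.05, "ty": -0.033, "rz": -0.02, "jaw": 0.5}
    - {"tx": -0.1, "ty": -0.066, "rz": -0.04, "jaw": 0.5}
    - {"tx": -0.15, "ty": -0.1, "rz": -0.06, "jaw": 0.5}
    - {"tx": -0.2, "ty": -0.133, "rz": -0.08, "jaw": 0.5}
    - {"tx": -0.25, "ty": -0.166, "rz": -0.11, "jaw": 0.5}
    - {"tx": -0.3, "ty": -0.2, "rz": -0.13, "jaw": 0.5}
    - {"tx": -0.35, "ty": -0.233, "rz": -0.15, "jaw": 0.5}
    - {"tx": -0.4, "ty": -0.266, "rz": -0.17, "jaw": 0.5}
    - {"tx": -0.45, "ty": -0.3, "rz": -0.2, "jaw": 0.5}
    - {"tx": -0.5, "ty": -0.333, "rz": -0.22, "jaw": 0.5}
    - {"tx": -0.55, "ty": -0.366, "rz": -0.24, "jaw": 0.5}
    - {"tx": -0.596, "ty": -0.398, "rx": -0.0015, "rz": -0.2526, "jaw": 0.5}

```text
invalid input
```

>>> carry_out:
  commands:
    - {"jaw": 0.5}
    - {"jaw": 0.5}

```text
invalid input
```

```bash
python3 - <<'E'
from h import *
st()
c=camera_info("wrist");im=get_image("wrist")[:,:,::-1]
cv2.imwrite("pics/w1.png",im);np.savez("w1.npz",**c)
print(plan((.645,.055,.22),-1.633+np.pi))
E
```

```text
t 0.15 p [0.2012 0.6176 0.2217] rv [-4.9240e-01 -3.1026e+00  2.3000e-03] F [-0.72 -0.42  0.17] M [ 0.02  0.01 -0.05] w 1.003
[array([-0.5962, -0.3977,  0.0024]), array([-1.200e-03, -1.000e-04, -2.526e-01])]
```

View pics/w1.png

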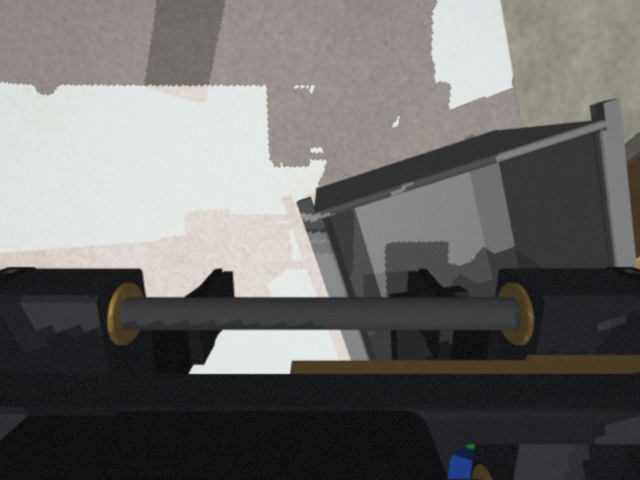

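The call was refused, probably because every key has to be present.

>>> carry_out:
  commands:
    - {"tx": -0.05, "ty": -0.033, "tz": 0, "rx": 0, "ry": 0, "rz": -0.02, "jaw": 0.5}
    - {"tx": -0.1, "ty": -0.066, "tz": 0, "rx": 0, "ry": 0, "rz": -0.04, "jaw": 0.5}
    - {"tx": -0.15, "ty": -0.1, "tz": 0, "rx": 0, "ry": 0, "rz": -0.06, "jaw": 0.5}
    - {"tx": -0.2, "ty": -0.133, "tz": 0, "rx": 0, "ry": 0, "rz": -0.08, "jaw": 0.5}
    - {"tx": -0.25, "ty": -0.166, "tz": 0, "rx": 0, "ry": 0, "rz": -0.11, "jaw": 0.5}
    - {"tx": -0.3, "ty": -0.2, "tz": 0, "rx": 0, "ry": 0, "rz": -0.13, "jaw": 0.5}
    - {"tx": -0.35, "ty": -0.233, "tz": 0, "rx": 0, "ry": 0, "rz": -0.15, "jaw": 0.5}
    - {"tx": -0.4, "ty": -0.266, "tz": 0, "rx": 0, "ry": 0, "rz": -0.17, "jaw": 0.5}
    - {"tx": -0.45, "ty": -0.3, "tz": 0, "rx": 0, "ry": 0, "rz": -0.2, "jaw": 0.5}
    - {"tx": -0.5, "ty": -0.333, "tz": 0, "rx": 0, "ry": 0, "rz": -0.22, "jaw": 0.5}
    - {"tx": -0.55, "ty": -0.366, "tz": 0, "rx": 0, "ry": 0, "rz": -0.24, "jaw": 0.5}
    - {"tx": -0.596, "ty": -0.398, "tz": 0.002, "rx": -0.001, "ry": 0, "rz": -0.2526, "jaw": 0.5}

```text
time: 1.7
position: [0.6459, 0.0535, 0.2206]
tool_rot: [0.097, 3.139, 0.002]
ft_force: [-0.1, 1.0, -0.2]
grip_width: 0.502
```

>>> carry_out:
  commands:
    - {"tx": 0, "ty": 0, "tz": 0, "rx": 0, "ry": 0, "rz": 0, "jaw": 0.5}
    - {"tx": 0, "ty": 0, "tz": 0, "rx": 0, "ry": 0, "rz": 0, "jaw": 0.5}

```text
time: 1.95
position: [0.6444, 0.0556, 0.2201]
tool_rot: [-0.098, -3.139, -0.003]
ft_force: [0.3, 0.7, -0.6]
grip_width: 0.502
```

```bash
python3 - <<'E'
from h import *
st()
c=camera_info("wrist");im=get_image("wrist")[:,:,::-1]
cv2.imwrite("pics/w2.png",im);np.savez("w2.npz",**c)
print(plan((.645,.055,.22),-1.633+np.pi))
E
```

```text
t 1.95 p [0.6444 0.0556 0.2201] rv [-9.7900e-02 -3.1391e+00 -2.6000e-03] F [ 0.29  0.73 -0.58] M [0.08 0.04 0.02] w 0.502
[array([-0.0009, -0.0017,  0.0003]), array([ 0.002 , -0.0008,  0.0017])]
```

View pics/w2.png

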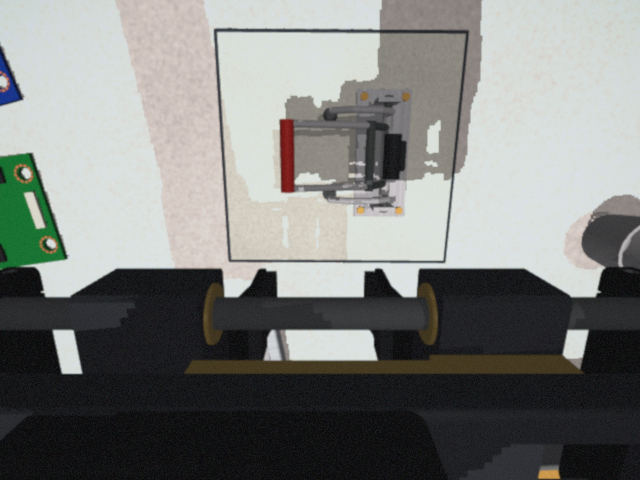

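The wrist view shows the file frame with corners at (214,29), (468,31), (446,262) and (229,262). The red bar is at (287,156), and the green board's holes are at (24,173) and (49,243).

```bash
python3 - <<'E'
from h import *
w=cv2.imread("pics/w2.png");cw=dict(np.load("w2.npz"));ct,cs=camera_info("top"),camera_info("side")
# file edges: dark line fits, outer edges
g=cv2.cvtColor(w,cv2.COLOR_BGR2GRAY)
def edge(pts,dirn):
    # along each scan find darkest px centroid
    out=[]
    for (x,y) in pts:
        if dirn=='h': seg=g[y,x-12:x+13].astype(float);wt=np.clip(np.median(seg)*.75-seg,0,None); out.append((x-12+(wt*np.arange(25)).sum()/max(wt.sum(),1e-6),y))
        else: seg=g[y-12:y+13,x].astype(float);wt=np.clip(np.median(seg)*.75-seg,0,None); out.append((x,y-12+(wt*np.arange(25)).sum()/max(wt.sum(),1e-6)))
    vx,vy,x0,y0=cv2.fitLine(np.array(out,np.float32),cv2.DIST_HUBER,0,.01,.01).ravel();return np.cross([x0,y0,1],[x0+vx,y0+vy,1])
L=edge([(int(214+15*(y-29)/233),y) for y in range(50,240,6)],'h')
Rr=edge([(int(468-22*(y-31)/231),y) for y in range(190,240,4)]+[(int(468-22*(y-31)/231),y) for y in range(40,60,4)],'h')
T=edge([(x,30) for x in range(235,370,6)],'v')
B=edge([(x,262) for x in range(270,430,6)],'v')
cor=[(lambda p:p[:2]/p[2])(np.cross(a,b)) for a,b in((L,T),(Rr,T),(Rr,B),(L,B))]
W=np.array([onz(cw,p,.006) for p in cor]);print(np.round(cor,1),W.round(4),W.mean(0))
print([np.linalg.norm(W[i]-W[(i+1)%4]).round(4) for i in range(4)])
fx=W[0]-W[1]+W[3]-W[2];fy=W[0]-W[3]+W[1]-W[2]
print("yaw",np.arctan2(fx[1],fx[0]),np.arctan2(fy[1],fy[0])-np.pi/2)
m=redpix(w);m[260:]=0;ys,xs=np.nonzero(m);P=np.c_[xs,ys].astype(np.float32);r=cv2.minAreaRect(P);print("bar",len(xs),r)
s=cv2.imread("pics/a_side.png");ms=redpix(s)[180:280,250:400];ys,xs=np.nonzero(ms);rs=cv2.minAreaRect(np.c_[xs+250,ys+180].astype(np.float32))
bc=np.array(r[0]);print("tri wrist-side",tri(cw,bc,cs,rs[0]),"tri wrist-top",tri(cw,bc,ct,(296.5,210)))
c=W.mean(0)[:2];yaw=np.arctan2(fx[1],fx[0])
for z in (.068,.072,.076,.080,.084):
    X=onz(cw,bc,z);d=X[:2]-c;print(z,X.round(4),"file",d@[np.cos(yaw),np.sin(yaw)],d@[-np.sin(yaw),np.cos(yaw)],"side px",proj(cs,X),rs[0])
for b in(0,.04,.08,.13):
    print(b,-25+75*np.cos(b)-12*np.sin(b),60+75*np.sin(b)+12*np.cos(b))
for h in((24,173),(49,243)):print("hole",onz(cw,h,.005))
for q in((330,115),(330,198)):
    X=onz(cw,q,.05);d=X[:2]-c;print("arch",d@[np.cos(yaw),np.sin(yaw)],d@[-np.sin(yaw),np.cos(yaw)])
E
```

```text
[[214.6  29.6]
 [467.1  31.4]
 [443.7 262.7]
 [229.3 259.9]] [[ 0.4582 -0.0358  0.006 ]
 [ 0.4745  0.209   0.006 ]
 [ 0.7108  0.1932  0.006 ]
 [ 0.6925 -0.0513  0.006 ]] [0.58398926 0.07878092 0.006     ]
[np.float64(0.2453), np.float64(0.2369), np.float64(0.2452), np.float64(0.2349)]
yaw -1.6414342517513612 1.5045783328057212
bar 852 ((287.0, 155.5), (71.0, 12.0), 90.0)
tri wrist-side (array([0.57998881, 0.03142534, 0.08400044]), np.float64(0.0004196286265745328)) tri wrist-top (array([0.5793302 , 0.03260981, 0.09194405]), np.float64(0.0010015278499375113))
0.068 [0.58  0.03  0.068] file 0.04891657585732404 -0.0005089902978455283 side px [326.03534525 216.36694793] (325.8975524902344, 210.5219268798828)
0.072 [0.58   0.0304 0.072 ] file 0.04854909704988592 -0.0005930099582014623 side px [325.95754923 214.91579919] (325.8975524902344, 210.5219268798828)
0.076 [0.5799 0.0308 0.076 ] file 0.04818161824244781 -0.000677029618557396 side px [325.87944597 213.45891941] (325.8975524902344, 210.5219268798828)
0.08 [0.5799 0.0311 0.08  ] file 0.04781413943500969 -0.00076104927891333 side px [325.80103364 211.99627457] (325.8975524902344, 210.5219268798828)
0.084 [0.5798 0.0315 0.084 ] file 0.047446660627571566 -0.0008450689392693748 side px [325.72231041 210.52783039] (325.8975524902344, 210.5219268798828)
0 50.0 72.0
0.04 49.46013598933373 74.9896013439293
0.08 48.801151645066376 77.95522252331939
0.13 47.81153231717277 81.62130342105458
hole [ 0.58208561 -0.25894748  0.005     ]
hole [ 0.66051051 -0.25224236  0.005     ]
arch 0.011049243280355343 -0.03629424260397061
arch 0.009737077816778267 0.039259399991482286
```

```bash
sed -i 's/c=(0.5841,0.0798),yaw=-1.633/c=(0.584,0.079),yaw=-1.637/' h.py; python3 -c "
from h import *
print(plan((.580,.031,.12),-1.637+np.pi),plan((.580,.031,.06)))"
```

```text
[array([ 0.0625, -0.0298,  0.1002]), array([ 0.002 , -0.0008,  0.0057])] [array([ 0.0624, -0.0299,  0.1602])]
```

>>> carry_out:
  commands:
    - {"tx": 0.02, "ty": -0.01, "tz": 0.03, "rx": 0, "ry": 0, "rz": 0, "jaw": 0.5}
    - {"tx": 0.04, "ty": -0.02, "tz": 0.06, "rx": 0, "ry": 0, "rz": 0.003, "jaw": 0.5}
    - {"tx": 0.0625, "ty": -0.03, "tz": 0.09, "rx": 0.002, "ry": 0, "rz": 0.006, "jaw": 0.5}
    - {"tx": 0.0625, "ty": -0.03, "tz": 0.11, "rx": 0.002, "ry": 0, "rz": 0.006, "jaw": 0.5}
    - {"tx": 0.0625, "ty": -0.03, "tz": 0.13, "rx": 0.002, "ry": 0, "rz": 0.006, "jaw": 0.5}
    - {"tx": 0.0625, "ty": -0.03, "tz": 0.148, "rx": 0.002, "ry": 0, "rz": 0.006, "jaw": 0.5}
    - {"tx": 0.0625, "ty": -0.03, "tz": 0.16, "rx": 0.002, "ry": 0, "rz": 0.006, "jaw": 0.5}
    - {"tx": 0.0625, "ty": -0.03, "tz": 0.16, "rx": 0.002, "ry": 0, "rz": 0.006, "jaw": 0.5}

```text
time: 3.0
position: [0.5799, 0.0296, 0.0597]
tool_rot: [-0.106, -3.138, 0.002]
ft_force: [-0.8, -0.1, -0.7]
grip_width: 0.501
```

```bash
python3 - <<'E'
from h import *
st()
s=get_image("side")[:,:,::-1]
cv2.imwrite("pics/s2.png",cv2.resize(s[160:270,240:400],None,fx=5,fy=5,interpolation=cv2.INTER_CUBIC))
print(plan((.580,.031,.06)))
E
```

```text
t 3.0 p [0.5799 0.0296 0.0597] rv [-1.0590e-01 -3.1382e+00  2.0000e-03] F [-0.8  -0.07 -0.7 ] M [-0.    0.    0.04] w 0.501
[array([0.0007, 0.0015, 0.0005])]
```

View pics/s2.png

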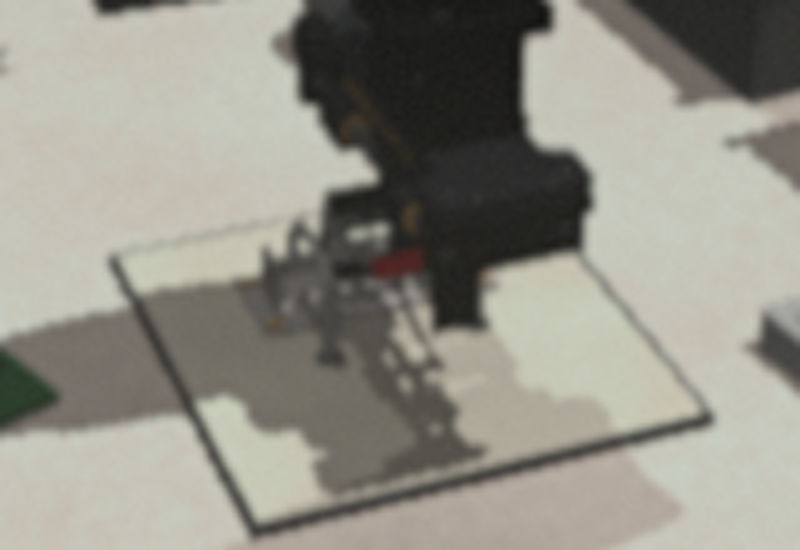

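>>> carry_out:
  commands:
    - {"tx": 0.0, "ty": 0.001, "tz": 0, "rx": 0, "ry": 0, "rz": 0, "jaw": 0.1}
    - {"tx": 0.0, "ty": 0.001, "tz": 0, "rx": 0, "ry": 0, "rz": 0, "jaw": 0.1}
    - {"tx": 0.0, "ty": 0.001, "tz": 0, "rx": 0, "ry": 0, "rz": 0, "jaw": 0.1}
    - {"tx": 0.0, "ty": 0.001, "tz": 0, "rx": 0, "ry": 0, "rz": 0, "jaw": 0.1}
  grip_force: 12

```text
time: 3.55
position: [0.5808, 0.0309, 0.0607]
tool_rot: [0.107, 3.139, 0.0]
ft_force: [0.8, 4.6, -0.5]
grip_width: 0.145
```

```bash
python3 - <<'E'
from h import *
st()
E
```

```text
t 3.55 p [0.5808 0.0309 0.0607] rv [1.0730e-01 3.1392e+00 3.0000e-04] F [ 0.77  4.63 -0.53] M [ 0.99 -0.09  0.02] w 0.145
```

```bash
python3 - <<'E'
from h import *
r,p=np.hypot(93.3,49),np.arctan2(49,93.3)
x0,z0=93.3,49
for th in np.arange(.07,1.06,.07): print(round(th,2),"ty",round((x0-r*np.cos(p+th))/1e3,4),"tz",round(-(r*np.sin(p+th)-z0)/1e3,4))
E
```

```text
0.07 ty 0.0037 tz -0.0064
0.14 ty 0.0078 tz -0.0125
0.21 ty 0.0123 tz -0.0184
0.28 ty 0.0172 tz -0.0239
0.35 ty 0.0225 tz -0.029
0.42 ty 0.0281 tz -0.0338
0.49 ty 0.034 tz -0.0381
0.56 ty 0.0403 tz -0.0421
0.63 ty 0.0468 tz -0.0456
0.7 ty 0.0535 tz -0.0486
0.77 ty 0.0604 tz -0.0511
0.84 ty 0.0675 tz -0.0532
0.91 ty 0.0747 tz -0.0547
0.98 ty 0.082 tz -0.0558
1.05 ty 0.0894 tz -0.0563
```

>>> carry_out:
  commands:
    - {"tx": 0, "ty": 0.0018, "tz": -0.003, "rx": 0, "ry": 0, "rz": 0, "jaw": 0.1}
    - {"tx": 0, "ty": 0.0037, "tz": -0.0064, "rx": 0, "ry": 0, "rz": 0, "jaw": 0.1}
    - {"tx": 0, "ty": 0.0058, "tz": -0.0095, "rx": 0, "ry": 0, "rz": 0, "jaw": 0.1}
    - {"tx": 0, "ty": 0.0078, "tz": -0.0125, "rx": 0, "ry": 0, "rz": 0, "jaw": 0.1}
    - {"tx": 0, "ty": 0.01, "tz": -0.0155, "rx": 0, "ry": 0, "rz": 0, "jaw": 0.1}
    - {"tx": 0, "ty": 0.0123, "tz": -0.0184, "rx": 0, "ry": 0, "rz": 0, "jaw": 0.1}

```text
time: 4.3
position: [0.5814, 0.0431, 0.0791]
tool_rot: [0.107, 3.14, -0.001]
ft_force: [2.5, 4.1, -2.8]
grip_width: 0.131
```

```bash
python3 - <<'E'
from h import *
st()
E
```

```text
t 4.3 p [0.5814 0.0431 0.0791] rv [ 1.0660e-01  3.1397e+00 -7.0000e-04] F [ 2.45  4.15 -2.82] M [ 0.72 -0.22 -0.02] w 0.131
```

>>> carry_out:
  commands:
    - {"tx": 0, "ty": 0.0049, "tz": -0.0055, "rx": 0, "ry": 0, "rz": 0, "jaw": 0.1}
    - {"tx": 0, "ty": 0.0102, "tz": -0.0106, "rx": 0, "ry": 0, "rz": 0, "jaw": 0.1}
    - {"tx": 0, "ty": 0.0158, "tz": -0.0154, "rx": 0, "ry": 0, "rz": 0, "jaw": 0.1}
    - {"tx": 0, "ty": 0.0217, "tz": -0.0197, "rx": 0, "ry": 0, "rz": 0, "jaw": 0.1}
    - {"tx": 0, "ty": 0.028, "tz": -0.0237, "rx": 0, "ry": 0, "rz": 0, "jaw": 0.1}
    - {"tx": 0, "ty": 0.0345, "tz": -0.0272, "rx": 0, "ry": 0, "rz": 0, "jaw": 0.1}

```text
time: 5.05
position: [0.5838, 0.0798, 0.106]
tool_rot: [0.105, 3.14, 0.003]
ft_force: [2.3, 8.5, -6.2]
grip_width: 0.131
```

```bash
python3 - <<'E'
from h import *
st()
E
```

```text
t 5.05 p [0.5838 0.0798 0.106 ] rv [1.0450e-01 3.1396e+00 2.6000e-03] F [ 2.33  8.47 -6.23] M [ 1.65 -0.5  -0.01] w 0.131
```

>>> carry_out:
  commands:
    - {"tx": 0, "ty": 0.0067, "tz": -0.0025, "rx": 0, "ry": 0, "rz": 0, "jaw": 0.1}
    - {"tx": 0, "ty": 0.0136, "tz": -0.0045, "rx": 0, "ry": 0, "rz": 0, "jaw": 0.1}
    - {"tx": 0, "ty": 0.0207, "tz": -0.006, "rx": 0, "ry": 0, "rz": 0, "jaw": 0.1}
    - {"tx": 0, "ty": 0.0279, "tz": -0.007, "rx": 0, "ry": 0, "rz": 0, "jaw": 0.1}
    - {"tx": 0, "ty": 0.0352, "tz": -0.0075, "rx": 0, "ry": 0, "rz": 0, "jaw": 0.1}
    - {"tx": 0, "ty": 0.0352, "tz": -0.0075, "rx": 0, "ry": 0, "rz": 0, "jaw": 0.1}

```text
time: 5.8
position: [0.5863, 0.1167, 0.1136]
tool_rot: [0.102, 3.139, 0.005]
ft_force: [2.7, 10.2, -6.2]
grip_width: 0.126
```

```bash
python3 - <<'E'
from h import *
st()
E
```

```text
t 5.8 p [0.5863 0.1167 0.1136] rv [0.1017 3.139  0.0053] F [ 2.68 10.16 -6.25] M [ 2.07 -0.41  0.06] w 0.126
```

>>> carry_out:
  commands:
    - {"tx": 0, "ty": 0.003, "tz": 0, "rx": 0, "ry": 0, "rz": 0, "jaw": 0.1}
    - {"tx": 0, "ty": 0.006, "tz": 0, "rx": 0, "ry": 0, "rz": 0, "jaw": 0.2}
    - {"tx": 0, "ty": 0.006, "tz": 0, "rx": 0, "ry": 0, "rz": 0, "jaw": 0.35}
    - {"tx": 0, "ty": 0.006, "tz": 0, "rx": 0, "ry": 0, "rz": 0, "jaw": 0.5}
    - {"tx": 0, "ty": 0.006, "tz": 0, "rx": 0, "ry": 0, "rz": 0, "jaw": 0.5}
    - {"tx": 0, "ty": 0.006, "tz": -0.03, "rx": 0, "ry": 0, "rz": 0, "jaw": 0.5}
    - {"tx": 0, "ty": 0.006, "tz": -0.06, "rx": 0, "ry": 0, "rz": 0, "jaw": 0.5}
    - {"tx": 0, "ty": 0.006, "tz": -0.09, "rx": 0, "ry": 0, "rz": 0, "jaw": 0.5}

```text
time: 6.8
position: [0.5869, 0.1162, 0.2051]
tool_rot: [0.111, 3.139, -0.004]
ft_force: [-0.1, -0.3, 0.5]
grip_width: 0.497
```

```bash
python3 - <<'E'
from h import *
st()
by=-1.486 # board x yaw
# holes avg top & wrist
h=np.array([[.6618,-.2500],[.6605,-.2522]]).mean(0),np.array([[.5825,-.2571],[.5821,-.2589]]).mean(0)
d=h[0]-h[1];yx=np.arctan2(d[1],d[0])-np.pi/2;print("board yaw",yx);m=(h[0]+h[1])/2
u=np.array([np.cos(yx),np.sin(yx)]);g=m+.073*u;print("grip",g,"mid",m)
# view pose: camera over board, tool y along board y(+x world)
print(plan((g[0],g[1],.20),yx+np.pi/2),plan((g[0],g[1],.20),yx-np.pi/2),ctrl.get_state()["joint_positions"].round(2))
s=get_image("side")[:,:,::-1]
cv2.imwrite("pics/s3.png",cv2.resize(s[130:270,240:400],None,fx=4,fy=4,interpolation=cv2.INTER_CUBIC))
E
```

```text
t 6.8 p [0.5869 0.1162 0.2051] rv [ 0.1105  3.1389 -0.0038] F [-0.12 -0.27  0.48] M [ 0.02 -0.    0.02] w 0.497
board yaw -1.4835107476339597
grip [ 0.62808876 -0.32727209] mid [ 0.621725 -0.25455 ]
[array([-0.0723, -0.4394,  0.0062]), array([-1.4000e-03,  2.3000e-03,  1.4131e+00])] [array([-0.0723, -0.4394,  0.0062]), array([-2.4000e-03, -1.5000e-03, -1.7285e+00])] [-0.55  0.22  0.36  1.62 -0.08  1.31  1.32]
```

View pics/s3.png

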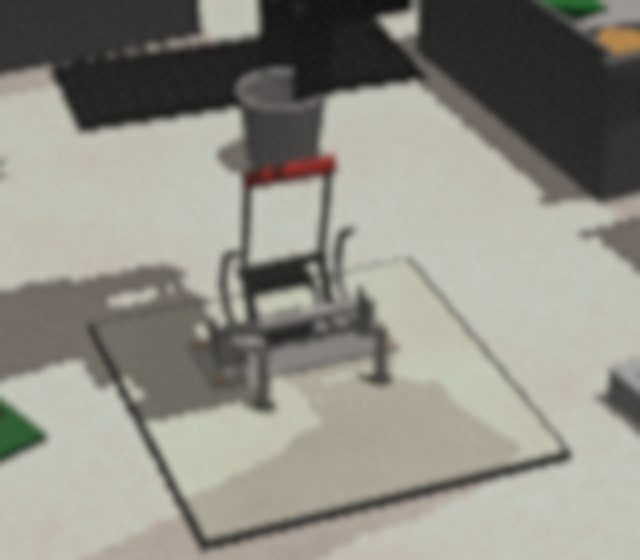

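The lever is fully open with both posts free. Next I'll view the green board, turning so the last joint stays well inside its range.

```bash
python3 - <<'E'
from h import *
print(plan((.622,-.225,.20),-1.4835-np.pi/2))
E
```

```text
[array([-0.0568, -0.3385,  0.01  ]), array([-0.006 ,  0.0056, -1.7284])]
```

>>> carry_out:
  commands:
    - {"tx": -0.005, "ty": -0.028, "tz": 0, "rx": 0, "ry": 0, "rz": -0.144, "jaw": 0.6}
    - {"tx": -0.01, "ty": -0.056, "tz": 0, "rx": 0, "ry": 0, "rz": -0.288, "jaw": 0.6}
    - {"tx": -0.014, "ty": -0.085, "tz": 0, "rx": 0, "ry": 0, "rz": -0.432, "jaw": 0.6}
    - {"tx": -0.019, "ty": -0.113, "tz": 0, "rx": 0, "ry": 0, "rz": -0.576, "jaw": 0.6}
    - {"tx": -0.024, "ty": -0.141, "tz": 0, "rx": 0, "ry": 0, "rz": -0.72, "jaw": 0.6}
    - {"tx": -0.028, "ty": -0.169, "tz": 0, "rx": 0, "ry": 0, "rz": -0.864, "jaw": 0.6}
    - {"tx": -0.033, "ty": -0.197, "tz": 0, "rx": 0, "ry": 0, "rz": -1.008, "jaw": 0.6}
    - {"tx": -0.038, "ty": -0.226, "tz": 0, "rx": 0, "ry": 0, "rz": -1.152, "jaw": 0.6}
    - {"tx": -0.043, "ty": -0.254, "tz": 0, "rx": 0, "ry": 0, "rz": -1.296, "jaw": 0.6}
    - {"tx": -0.047, "ty": -0.282, "tz": 0.004, "rx": -0.002, "ry": 0.002, "rz": -1.44, "jaw": 0.6}
    - {"tx": -0.052, "ty": -0.31, "tz": 0.007, "rx": -0.004, "ry": 0.004, "rz": -1.584, "jaw": 0.6}
    - {"tx": -0.057, "ty": -0.3385, "tz": 0.01, "rx": -0.006, "ry": 0.006, "rz": -1.728, "jaw": 0.6}

```text
time: 8.35
position: [0.5966, -0.139, 0.1416]
tool_rot: [1.812, -2.371, -0.085]
ft_force: [0.0, 2.9, -3.2]
grip_width: 0.603
```

>>> carry_out:
  commands:
    - {"tx": 0, "ty": 0, "tz": 0, "rx": 0, "ry": 0, "rz": 0, "jaw": 0.6}
    - {"tx": 0, "ty": 0, "tz": 0, "rx": 0, "ry": 0, "rz": 0, "jaw": 0.6}

```text
time: 8.6
position: [0.5968, -0.1386, 0.1416]
tool_rot: [1.804, -2.376, -0.085]
ft_force: [-0.3, -0.2, -0.1]
grip_width: 0.598
```

```bash
python3 - <<'E'
from h import *
st();print(ctrl.get_state()["joint_positions"].round(2))
c=camera_info("wrist");im=get_image("wrist")[:,:,::-1]
cv2.imwrite("pics/w3.png",im);np.savez("w3.npz",**c)
cv2.imwrite("pics/t3.png",get_image("top")[:,:,::-1])
E
```

```text
t 8.6 p [ 0.5968 -0.1386  0.1416] rv [ 1.8043 -2.3761 -0.0854] F [-0.33 -0.2  -0.06] M [ 0.1  -0.11  0.  ] w 0.598
[ 0.83  0.6  -0.97  1.49  0.52  1.49  2.68]
```

View pics/w3.png

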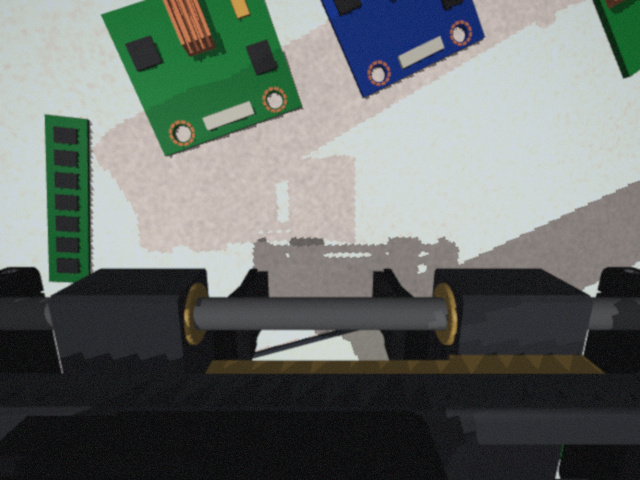

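View pics/t3.png

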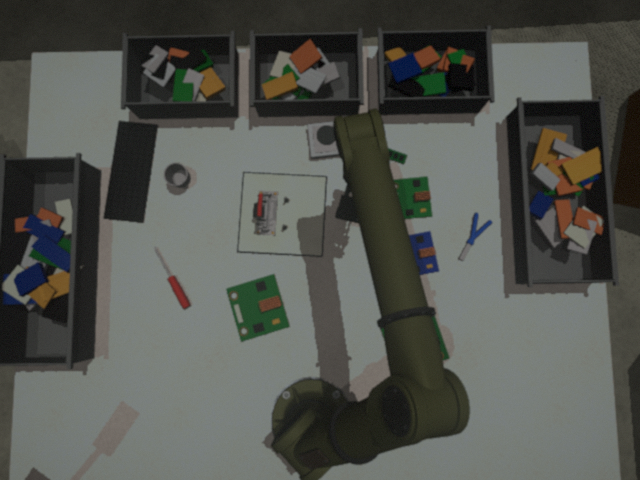

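The last joint reached its range end at 2.68, so the tool stopped short. The joint equals tool yaw minus bearing, so the opposite grasp orientation is the right one. From this picture the green board's holes are at (182,133) and (275,100), and the lever is open in the top view.

```bash
python3 - <<'E'
from h import *
cw=dict(np.load("w3.npz"))
H=[onz(cw,p,.005) for p in((182,133),(275,100))];print(H,np.linalg.norm(H[0]-H[1]))
p=plan((.628,-.327,.18),-1.4835+np.pi/2);print(p)
for f in (.5,1.):
    print((p[1]*f).round(4))
E
```

```text
[array([ 0.66117744, -0.25306608,  0.005     ]), array([ 0.58136125, -0.25916029,  0.005     ])] 0.08004850320285817
[array([ 0.1777, -0.0752, -0.0317]), array([-0.0943, -0.216 ,  2.7765])]
[-0.0472 -0.108   1.3882]
[-0.0943 -0.216   2.7765]
```

>>> carry_out:
  commands:
    - {"tx": 0.005, "ty": -0.002, "tz": -0.02, "rx": -0.006, "ry": -0.013, "rz": 0.17, "jaw": 0.6}
    - {"tx": 0.01, "ty": -0.004, "tz": -0.03, "rx": -0.012, "ry": -0.026, "rz": 0.34, "jaw": 0.6}
    - {"tx": 0.02, "ty": -0.008, "tz": -0.03, "rx": -0.017, "ry": -0.04, "rz": 0.51, "jaw": 0.6}
    - {"tx": 0.03, "ty": -0.012, "tz": -0.03, "rx": -0.023, "ry": -0.053, "rz": 0.68, "jaw": 0.6}
    - {"tx": 0.04, "ty": -0.017, "tz": -0.03, "rx": -0.029, "ry": -0.066, "rz": 0.85, "jaw": 0.6}
    - {"tx": 0.05, "ty": -0.021, "tz": -0.03, "rx": -0.035, "ry": -0.08, "rz": 1.02, "jaw": 0.6}
    - {"tx": 0.06, "ty": -0.025, "tz": -0.03, "rx": -0.04, "ry": -0.093, "rz": 1.19, "jaw": 0.6}
    - {"tx": 0.07, "ty": -0.03, "tz": -0.03, "rx": -0.046, "ry": -0.106, "rz": 1.36, "jaw": 0.6}
    - {"tx": 0.08, "ty": -0.034, "tz": -0.03, "rx": -0.052, "ry": -0.119, "rz": 1.53, "jaw": 0.6}
    - {"tx": 0.09, "ty": -0.038, "tz": -0.03, "rx": -0.058, "ry": -0.132, "rz": 1.7, "jaw": 0.6}
    - {"tx": 0.1, "ty": -0.042, "tz": -0.03, "rx": -0.064, "ry": -0.146, "rz": 1.87, "jaw": 0.6}
    - {"tx": 0.11, "ty": -0.047, "tz": -0.03, "rx": -0.07, "ry": -0.159, "rz": 2.04, "jaw": 0.6}

```text
time: 10.2
position: [0.6191, -0.2539, 0.1772]
tool_rot: [-1.131, -2.871, -0.032]
ft_force: [-0.1, 0.3, -0.3]
grip_width: 0.595
```

```bash
python3 - <<'E'
from h import *
st();print(ctrl.get_state()["joint_positions"].round(2))
print(plan((.628,-.327,.18),-1.49+np.pi/2))
E
```

```text
t 10.2 p [ 0.6191 -0.2539  0.1772] rv [-1.1313 -2.871  -0.0318] F [-0.08  0.31 -0.26] M [-0.01  0.    0.04] w 0.595
[ 0.77  0.49 -0.58  1.38  0.24  1.4   1.01]
[array([-0.0561, -0.0474, -0.0061]), array([-0.0231, -0.0561,  0.739 ])]
```

>>> carry_out:
  commands:
    - {"tx": -0.011, "ty": -0.0095, "tz": -0.001, "rx": -0.0046, "ry": -0.011, "rz": 0.148, "jaw": 0.6}
    - {"tx": -0.022, "ty": -0.019, "tz": -0.0025, "rx": -0.009, "ry": -0.022, "rz": 0.296, "jaw": 0.6}
    - {"tx": -0.034, "ty": -0.0285, "tz": -0.0035, "rx": -0.014, "ry": -0.033, "rz": 0.444, "jaw": 0.6}
    - {"tx": -0.045, "ty": -0.038, "tz": -0.005, "rx": -0.018, "ry": -0.045, "rz": 0.592, "jaw": 0.6}
    - {"tx": -0.056, "ty": -0.0475, "tz": -0.006, "rx": -0.023, "ry": -0.056, "rz": 0.739, "jaw": 0.6}
    - {"tx": -0.056, "ty": -0.0475, "tz": -0.006, "rx": -0.023, "ry": -0.056, "rz": 0.739, "jaw": 0.6}
    - {"tx": -0.056, "ty": -0.0475, "tz": -0.006, "rx": -0.023, "ry": -0.056, "rz": 0.739, "jaw": 0.6}

```text
time: 11.08
position: [0.6282, -0.326, 0.1785]
tool_rot: [-2.118, -2.316, -0.003]
ft_force: [0.3, 0.1, 0.2]
grip_width: 0.599
```

```bash
python3 - <<'E'
from h import *
st();print(ctrl.get_state()["joint_positions"].round(2))
print(plan((.628,-.327,.18),-1.49+np.pi/2))
c=camera_info("wrist");im=get_image("wrist")[:,:,::-1]
cv2.imwrite("pics/w4.png",im);np.savez("w4.npz",**c)
E
```

```text
t 11.07 p [ 0.6282 -0.326   0.1785] rv [-2.1176 -2.3161 -0.0028] F [0.32 0.1  0.19] M [-0.07 -0.    0.01] w 0.599
[ 0.74  0.5  -0.43  1.33  0.2   1.36  0.4 ]
[array([-0.001 , -0.0003, -0.0015]), array([-0.001 , -0.0037,  0.0087])]
```

View pics/w4.png

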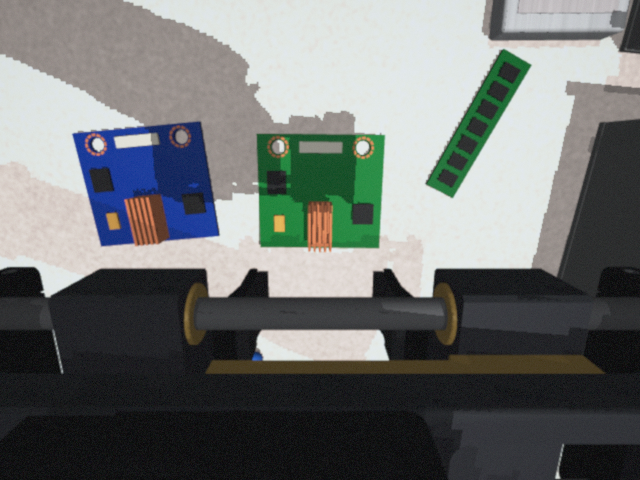

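The wrist view shows the whole green board, with holes at (279,147) and (364,147). Slab corners are at (258,134), (383,134), (379,247) and (259,247), and the sink is near (320,215).

```bash
python3 - <<'E'
from h import *
w=cv2.imread("pics/w4.png");cw=dict(np.load("w4.npz"))
hsv=cv2.cvtColor(w,cv2.COLOR_BGR2HSV)
m=cv2.inRange(hsv,(45,80,20),(90,255,255));m[:,:240]=0;m[:,400:]=0;m[262:]=0
m=cv2.morphologyEx(m,cv2.MORPH_CLOSE,np.ones((25,25)))
k=max(cv2.findContours(m,0,1)[0],key=cv2.contourArea)
r=cv2.minAreaRect(np.array([onz(cw,p[0],.005)[:2]*1000 for p in k],np.float32));print("slab mm",r)
# holes: ring orange contours -> white inside blob
H=[]
for (cx,cy) in((279,147),(364,147)):
    sub=w[cy-16:cy+17,cx-16:cx+17];hs=hsv[cy-16:cy+17,cx-16:cx+17]
    ng=((hs[...,0]<40)|(hs[...,1]<60)|(hs[...,0]>95)).astype(np.uint8)
    n,l,s,c=cv2.connectedComponentsWithStats(ng);i=l[16,16];print(s[i],c[i])
    H.append(onz(cw,c[i]+[cx-16,cy-16],.005))
H=np.array(H);d=H[1]-H[0];print(H.round(4),np.linalg.norm(d))
yy=np.arctan2(d[1],d[0]);yx=yy-np.pi/2
print("yaw",yx,"grip",H.mean(0)[:2]+.073*np.array([np.cos(yx),np.sin(yx)]))
c=np.array(r[0])/1e3;print("grip from slab",c+.03*np.array([np.cos(yx),np.sin(yx)]))
# sink
cop=cv2.inRange(hsv,(5,110,90),(15,255,255));cop[:195]=0;cop[255:]=0;cop[:,:298]=0;cop[:,345:]=0
P=np.argwhere(cop)[:,::-1].astype(np.float32);rr=cv2.boundingRect(P);print(rr);print(onz(cw,(rr[0]+rr[2]/2,rr[1]+rr[3]/2),.025))
E
```

```text
slab mm ((624.9083251953125, -299.3686828613281), (119.05008697509766, 108.59707641601562), 4.6623101234436035)
[  4   5  22  22 346] [14.65895954 15.29479769]
[  4   5  22  23 348] [14.79310345 16.26436782]
[[ 0.5817 -0.2597  0.005 ]
 [ 0.6613 -0.2533  0.005 ]] 0.07988362152601167
yaw -1.490521498723614 grip [ 0.62735836 -0.32927446]
grip from slab [ 0.62731398 -0.32927207]
(308, 202, 24, 49)
[ 0.62787145 -0.32836495  0.025     ]
```

```bash
python3 - <<'E'
from h import *
print(plan((.6274,-.3291,.05),-1.4905+np.pi/2),plan((.6274,-.3291,.010),-1.4905+np.pi/2))
E
```

```text
[array([-0.0036, -0.0009,  0.1282]), array([-0.0011, -0.0042,  0.0089])] [array([-0.0038, -0.0009,  0.1682]), array([-0.0011, -0.0042,  0.0089])]
```

>>> carry_out:
  commands:
    - {"tx": -0.0015, "ty": -0.0005, "tz": 0.035, "rx": 0, "ry": -0.002, "rz": 0.004, "jaw": 0.36}
    - {"tx": -0.0036, "ty": -0.0009, "tz": 0.07, "rx": -0.001, "ry": -0.004, "rz": 0.009, "jaw": 0.36}
    - {"tx": -0.0036, "ty": -0.0009, "tz": 0.105, "rx": -0.001, "ry": -0.004, "rz": 0.009, "jaw": 0.36}
    - {"tx": -0.0036, "ty": -0.0009, "tz": 0.125, "rx": -0.001, "ry": -0.004, "rz": 0.009, "jaw": 0.36}
    - {"tx": -0.0037, "ty": -0.0009, "tz": 0.14, "rx": -0.001, "ry": -0.004, "rz": 0.009, "jaw": 0.36}
    - {"tx": -0.0038, "ty": -0.0009, "tz": 0.15, "rx": -0.001, "ry": -0.004, "rz": 0.009, "jaw": 0.36}
    - {"tx": -0.0038, "ty": -0.0009, "tz": 0.16, "rx": -0.001, "ry": -0.004, "rz": 0.009, "jaw": 0.36}
    - {"tx": -0.0038, "ty": -0.0009, "tz": 0.168, "rx": -0.001, "ry": -0.004, "rz": 0.009, "jaw": 0.36}
    - {"tx": -0.0038, "ty": -0.0009, "tz": 0.168, "rx": -0.001, "ry": -0.004, "rz": 0.009, "jaw": 0.36}

```text
time: 12.25
position: [0.6263, -0.3305, 0.0086]
tool_rot: [-2.133, -2.303, 0.0]
ft_force: [0.7, 0.2, 0.3]
grip_width: 0.363
```

```bash
python3 - <<'E'
from h import *
st()
print(plan((.6274,-.3291,.010),-1.4905+np.pi/2))
E
```

```text
t 12.25 p [ 0.6263 -0.3305  0.0086] rv [-2.1333e+00 -2.3030e+00  2.0000e-04] F [0.69 0.23 0.26] M [-0.12  0.09  0.01] w 0.363
[array([ 0.0013,  0.0012, -0.0014]), array([-0.0017, -0.0016, -0.0038])]
```

>>> carry_out:
  commands:
    - {"tx": 0.001, "ty": 0.001, "tz": -0.0012, "rx": 0, "ry": 0, "rz": 0, "jaw": 0.36}
    - {"tx": 0.001, "ty": 0.001, "tz": -0.0012, "rx": 0, "ry": 0, "rz": 0, "jaw": 0.2}
    - {"tx": 0.001, "ty": 0.001, "tz": -0.0012, "rx": 0, "ry": 0, "rz": 0, "jaw": 0.15}
    - {"tx": 0.001, "ty": 0.001, "tz": -0.0012, "rx": 0, "ry": 0, "rz": 0, "jaw": 0.15}
    - {"tx": 0.001, "ty": 0.001, "tz": -0.0012, "rx": 0, "ry": 0, "rz": 0, "jaw": 0.15}
  grip_force: 35

```text
time: 12.88
position: [0.628, -0.3296, 0.011]
tool_rot: [-2.135, -2.304, -0.001]
ft_force: [-0.1, 0.4, 3.8]
grip_width: 0.249
```

```bash
python3 - <<'E'
from h import *
st()
E
```

```text
t 12.88 p [ 0.628  -0.3296  0.011 ] rv [-2.1345e+00 -2.3043e+00 -7.0000e-04] F [-0.12  0.37  3.8 ] M [-0.06  0.12  0.  ] w 0.249
```

```bash
python3 - <<'E'
from h import *
t=F2W((83,0,0));t=F2W((.083,0,.13));print(t)
print(plan(t,-1.637+np.pi/2))
E
```

```text
[ 0.57850911 -0.00381817  0.13      ]
[array([ 0.3287, -0.0245, -0.1188]), array([-1.000e-04, -7.000e-04,  1.427e-01])]
```

>>> carry_out:
  commands:
    - {"tx": 0, "ty": 0, "tz": -0.005, "rx": 0, "ry": 0, "rz": 0, "jaw": 0.15}
    - {"tx": 0, "ty": 0, "tz": -0.015, "rx": 0, "ry": 0, "rz": 0, "jaw": 0.15}
    - {"tx": 0, "ty": 0, "tz": -0.03, "rx": 0, "ry": 0, "rz": 0, "jaw": 0.15}
    - {"tx": 0, "ty": 0, "tz": -0.05, "rx": 0, "ry": 0, "rz": 0, "jaw": 0.15}
    - {"tx": 0, "ty": 0, "tz": -0.075, "rx": 0, "ry": 0, "rz": 0, "jaw": 0.15}
    - {"tx": 0, "ty": 0, "tz": -0.1, "rx": 0, "ry": 0, "rz": 0, "jaw": 0.15}
    - {"tx": 0, "ty": 0, "tz": -0.12, "rx": 0, "ry": 0, "rz": 0, "jaw": 0.15}
    - {"tx": 0, "ty": 0, "tz": -0.12, "rx": 0, "ry": 0, "rz": 0, "jaw": 0.15}

```text
time: 13.88
position: [0.6291, -0.3302, 0.1334]
tool_rot: [2.133, 2.302, 0.002]
ft_force: [-0.4, 0.5, -2.6]
grip_width: 0.247
```

```bash
python3 - <<'E'
from h import *
st();c=camera_info("wrist");im=get_image("wrist")[:,:,::-1]
cv2.imwrite("pics/w5.png",im);np.savez("w5.npz",**c)
t=F2W((.083,0,.13))
print(plan(t,-1.637+np.pi/2))
E
```

```text
t 13.88 p [ 0.6291 -0.3302  0.1334] rv [2.1329e+00 2.3024e+00 2.1000e-03] F [-0.36  0.46 -2.57] M [-0.09  0.02 -0.02] w 0.247
[array([ 0.3288, -0.0246,  0.0014]), array([ 0.0005, -0.0002,  0.1426])]
```

View pics/w5.png

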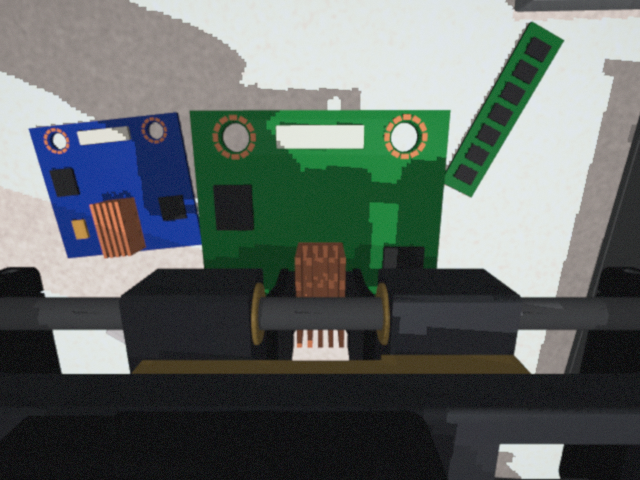

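The board is held level, with holes at (236,137) and (405,136). I'll carry it to a hover over the posts.

>>> carry_out:
  commands:
    - {"tx": 0.02, "ty": -0.0015, "tz": 0, "rx": 0, "ry": 0, "rz": 0.01, "jaw": 0.15}
    - {"tx": 0.05, "ty": -0.004, "tz": 0, "rx": 0, "ry": 0, "rz": 0.02, "jaw": 0.15}
    - {"tx": 0.085, "ty": -0.0065, "tz": 0, "rx": 0, "ry": 0, "rz": 0.035, "jaw": 0.15}
    - {"tx": 0.12, "ty": -0.009, "tz": 0, "rx": 0, "ry": 0, "rz": 0.05, "jaw": 0.15}
    - {"tx": 0.155, "ty": -0.0115, "tz": 0, "rx": 0, "ry": 0, "rz": 0.065, "jaw": 0.15}
    - {"tx": 0.19, "ty": -0.014, "tz": 0, "rx": 0, "ry": 0, "rz": 0.08, "jaw": 0.15}
    - {"tx": 0.225, "ty": -0.017, "tz": 0, "rx": 0, "ry": 0, "rz": 0.095, "jaw": 0.15}
    - {"tx": 0.26, "ty": -0.0195, "tz": 0, "rx": 0, "ry": 0, "rz": 0.11, "jaw": 0.15}
    - {"tx": 0.29, "ty": -0.022, "tz": 0, "rx": 0, "ry": 0, "rz": 0.125, "jaw": 0.15}
    - {"tx": 0.315, "ty": -0.0235, "tz": 0, "rx": 0, "ry": 0, "rz": 0.135, "jaw": 0.15}
    - {"tx": 0.3288, "ty": -0.0246, "tz": 0.0014, "rx": 0, "ry": 0, "rz": 0.1426, "jaw": 0.15}
    - {"tx": 0.3288, "ty": -0.0246, "tz": 0.0014, "rx": 0, "ry": 0, "rz": 0.1426, "jaw": 0.15}

```text
time: 15.42
position: [0.5771, -0.0021, 0.1287]
tool_rot: [-2.289, -2.148, 0.001]
ft_force: [-0.6, -0.2, -2.4]
grip_width: 0.249
```

>>> carry_out:
  commands:
    - {"tx": 0, "ty": 0, "tz": 0.01, "rx": 0, "ry": 0, "rz": 0, "jaw": 0.15}
    - {"tx": 0, "ty": 0, "tz": 0.025, "rx": 0, "ry": 0, "rz": 0, "jaw": 0.15}
    - {"tx": 0, "ty": 0, "tz": 0.04, "rx": 0, "ry": 0, "rz": 0, "jaw": 0.15}
    - {"tx": 0, "ty": 0, "tz": 0.04, "rx": 0, "ry": 0, "rz": 0, "jaw": 0.15}
    - {"tx": 0, "ty": 0, "tz": 0.04, "rx": 0, "ry": 0, "rz": 0, "jaw": 0.15}

```text
time: 16.05
position: [0.5782, -0.0036, 0.0893]
tool_rot: [-2.293, -2.146, -0.0]
ft_force: [-0.1, -0.7, -1.1]
grip_width: 0.249
```

```bash
python3 - <<'E'
from h import *
st();c=camera_info("wrist");im=get_image("wrist")[:,:,::-1]
cv2.imwrite("pics/w6.png",im);np.savez("w6.npz",**c)
t=F2W((.083,0,.09))
print(plan(t,-1.637+np.pi/2))
E
```

```text
t 16.05 p [ 0.5782 -0.0036  0.0893] rv [-2.2926e+00 -2.1456e+00 -4.0000e-04] F [-0.09 -0.73 -1.13] M [-0.07  0.02  0.05] w 0.249
[array([-0.0003,  0.0001, -0.0003]), array([-0.0003, -0.0012,  0.0001])]
```

View pics/w6.png

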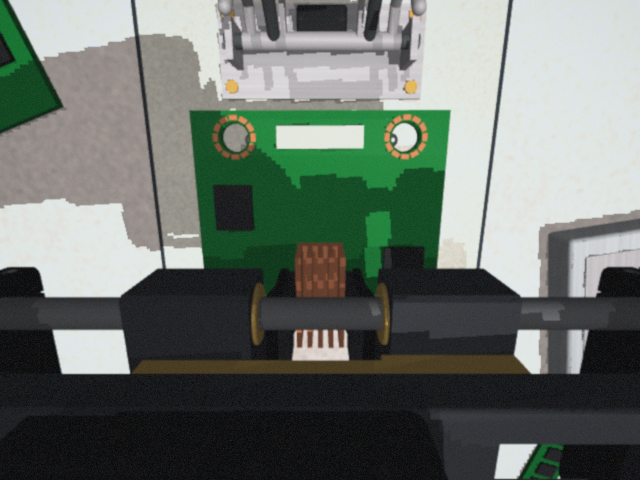

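```bash
python3 - <<'E'
from h import *
w=cv2.imread("pics/w6.png")
a=w[107:167,206:266];b=w[107:167,375:435]
cv2.imwrite("pics/w6z.png",cv2.resize(np.hstack([a,b]),None,fx=6.6,fy=6.6,interpolation=cv2.INTER_CUBIC))
E
```

```text
(no output)
```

View pics/w6z.png

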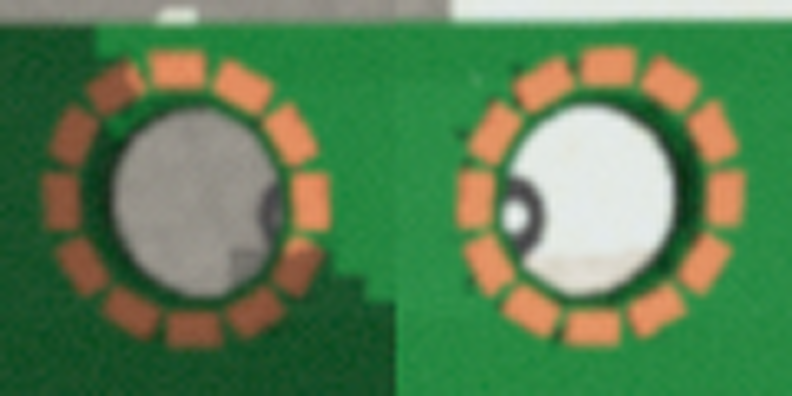

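```bash
cat > hol.py <<'E'
from h import *
def ringc(w,cx,cy):
    hsv=cv2.cvtColor(w,cv2.COLOR_BGR2HSV);m=cv2.inRange(hsv,(4,80,60),(18,255,255))
    sub=m[cy-32:cy+33,cx-32:cx+33];P=np.argwhere(sub)[:,::-1].astype(np.float32)
    h=cv2.convexHull(P);(c,ax,a)=cv2.fitEllipse(h);return np.array(c)+[cx-32,cy-32],ax
E
python3 - <<'E'
from hol import *
w=cv2.imread("pics/w6.png");cw=dict(np.load("w6.npz"))
a,ax=ringc(w,236,137);b,bx=ringc(w,405,136);print(a,ax,b,bx)
zt=.0893-.010+.005
A,B=onz(cw,a,zt),onz(cw,b,zt);print(A,B,np.linalg.norm(A-B))
T=onz(cw,(249.6,139.4),.05);U=onz(cw,(393.0,139.6),.05);print(T,U,np.linalg.norm(T-U),"nom",F2W((.01,-.04,.05)),F2W((.01,.04,.05)))
s=ctrl.get_state();R=Ro.from_rotvec(s["tool_rot"]).as_matrix()
print("shift tool",R.T@(((T+U)-(A+B))/2*[1,1,0]),"yaw board",np.arctan2(*(B-A)[1::-1]),"posts",np.arctan2(*(U-T)[1::-1]))
E
```

```text
[233.79200935 136.65958595] (41.610111236572266, 44.59886169433594) [405.40660477 136.36118698] (41.64483642578125, 44.50328063964844)
[0.54271019 0.07199792 0.0843    ] [0.62202084 0.06701254 0.0843    ] 0.07946718736884
[0.54319313 0.07155425 0.05      ] [0.62324659 0.06628056 0.05      ] 0.08022698550154315 nom [0.54342607 0.07166812 0.05      ] [0.62325082 0.06637569 0.05      ]
shift tool [-5.30074538e-04  8.91331106e-04 -8.98780458e-07] yaw board -0.06277624360002432 posts -0.06578212176307865
```

>>> carry_out:
  commands:
    - {"tx": -0.0003, "ty": 0.0005, "tz": 0.007, "rx": 0, "ry": 0, "rz": 0.0015, "jaw": 0.15}
    - {"tx": -0.0005, "ty": 0.0008, "tz": 0.014, "rx": 0, "ry": 0, "rz": 0.003, "jaw": 0.15}
    - {"tx": -0.0005, "ty": 0.0008, "tz": 0.02, "rx": 0, "ry": 0, "rz": 0.003, "jaw": 0.15}
    - {"tx": -0.0005, "ty": 0.0008, "tz": 0.024, "rx": 0, "ry": 0, "rz": 0.003, "jaw": 0.15}
    - {"tx": -0.0005, "ty": 0.0008, "tz": 0.024, "rx": 0, "ry": 0, "rz": 0.003, "jaw": 0.15}

```text
time: 16.73
position: [0.5784, -0.0042, 0.0649]
tool_rot: [-2.295, -2.142, 0.001]
ft_force: [-0.2, 0.3, -2.6]
grip_width: 0.249
```

```bash
python3 - <<'E'
from hol import *
st();cw=camera_info("wrist");w=get_image("wrist")[:,:,::-1]
np.savez("w7.npz",**cw)
a,ax=ringc(w,236,137);b,bx=ringc(w,405,136);print(a,b)
a=w[107:167,206:266];b=w[107:167,375:435]
cv2.imwrite("pics/w7z.png",cv2.resize(np.hstack([a,b]),None,fx=6.6,fy=6.6,interpolation=cv2.INTER_CUBIC))
E
```

```text
t 16.73 p [ 0.5784 -0.0042  0.0649] rv [-2.2953e+00 -2.1419e+00  8.0000e-04] F [-0.23  0.28 -2.63] M [-0.14  0.08 -0.02] w 0.249
[233.89946938 136.75548363] [405.43935394 136.36529922]
```

View pics/w7z.png

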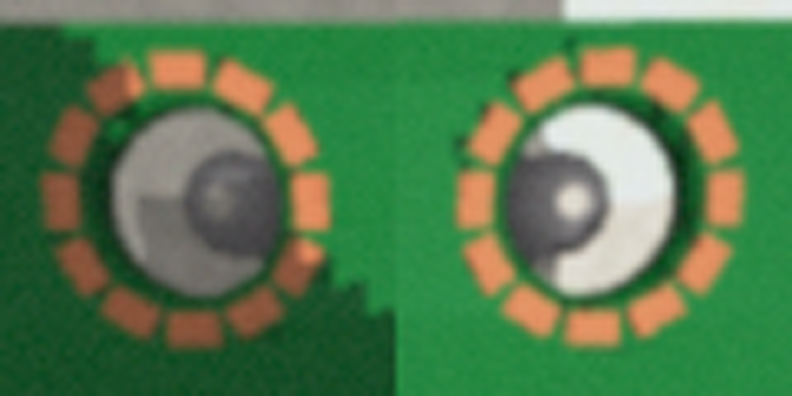

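```bash
python3 - <<'E'
from hol import *
cw=dict(np.load("w7.npz"))
zt=.0649-.005
A,B=onz(cw,(233.9,136.75),zt),onz(cw,(405.4,136.4),zt)
T=onz(cw,(239.3,137.3),.05);U=onz(cw,(401.8,137.3),.05);print(np.linalg.norm(T-U))
s=ctrl.get_state();R=Ro.from_rotvec(s["tool_rot"]).as_matrix()
print("shift tool",R.T@((T-A)*[1,1,0]),R.T@((U-B)*[1,1,0]))
print(plan((.5784,-.0042,.016)))
E
```

```text
0.07973686622501382
shift tool [ 4.31854025e-05  2.50059836e-04 -2.73494733e-07] [-1.11532299e-04  5.90777088e-04 -8.74152622e-07]
[array([-0.0002, -0.0002,  0.0492])]
```

Both holes line up with the posts to within 0.6 mm, so I'm lowering.

>>> carry_out:
  commands:
    - {"tx": 0, "ty": 0.0003, "tz": 0.005, "rx": 0, "ry": 0, "rz": 0, "jaw": 0.15}
    - {"tx": 0, "ty": 0.0003, "tz": 0.01, "rx": 0, "ry": 0, "rz": 0, "jaw": 0.15}
    - {"tx": 0, "ty": 0.0003, "tz": 0.015, "rx": 0, "ry": 0, "rz": 0, "jaw": 0.15}
    - {"tx": 0, "ty": 0.0003, "tz": 0.02, "rx": 0, "ry": 0, "rz": 0, "jaw": 0.15}
    - {"tx": 0, "ty": 0.0003, "tz": 0.025, "rx": 0, "ry": 0, "rz": 0, "jaw": 0.15}
    - {"tx": 0, "ty": 0.0003, "tz": 0.03, "rx": 0, "ry": 0, "rz": 0, "jaw": 0.15}

```text
time: 17.52
position: [0.579, -0.0042, 0.035]
tool_rot: [-2.296, -2.142, -0.0]
ft_force: [-0.6, 0.8, -1.8]
grip_width: 0.25
```

```bash
python3 - <<'E'
from hol import *
st()
E
```

```text
t 17.52 p [ 0.579  -0.0042  0.035 ] rv [-2.2958 -2.1424 -0.    ] F [-0.6   0.81 -1.76] M [-0.09  0.07 -0.  ] w 0.25
```

>>> carry_out:
  commands:
    - {"tx": 0, "ty": 0, "tz": 0.004, "rx": 0, "ry": 0, "rz": 0, "jaw": 0.15}
    - {"tx": 0, "ty": 0, "tz": 0.008, "rx": 0, "ry": 0, "rz": 0, "jaw": 0.15}
    - {"tx": 0, "ty": 0, "tz": 0.011, "rx": 0, "ry": 0, "rz": 0, "jaw": 0.15}
    - {"tx": 0, "ty": 0, "tz": 0.0135, "rx": 0, "ry": 0, "rz": 0, "jaw": 0.15}
    - {"tx": 0, "ty": 0, "tz": 0.0155, "rx": 0, "ry": 0, "rz": 0, "jaw": 0.15}
    - {"tx": 0, "ty": 0, "tz": 0.0165, "rx": 0, "ry": 0, "rz": 0, "jaw": 0.15}
    - {"tx": 0, "ty": 0, "tz": 0.0165, "rx": 0, "ry": 0, "rz": 0, "jaw": 0.15}

```text
time: 18.4
position: [0.579, -0.0041, 0.0188]
tool_rot: [-2.296, -2.142, 0.0]
ft_force: [0.2, -0.0, -2.0]
grip_width: 0.251
```

```bash
python3 - <<'E'
from hol import *
st()
E
```

```text
t 18.4 p [ 0.579  -0.0041  0.0188] rv [-2.2958 -2.1424  0.    ] F [ 0.24 -0.02 -1.98] M [-0.08  0.04 -0.02] w 0.251
```

>>> carry_out:
  commands:
    - {"tx": 0, "ty": 0, "tz": 0.001, "rx": 0, "ry": 0, "rz": 0, "jaw": 0.15}
    - {"tx": 0, "ty": 0, "tz": 0.0017, "rx": 0, "ry": 0, "rz": 0, "jaw": 0.15}
    - {"tx": 0, "ty": 0, "tz": 0.0017, "rx": 0, "ry": 0, "rz": 0, "jaw": 0.15}

```text
time: 18.77
position: [0.579, -0.0041, 0.0171]
tool_rot: [-2.296, -2.142, 0.0]
ft_force: [-0.6, -0.4, -2.1]
grip_width: 0.249
```

```bash
python3 - <<'E'
from hol import *
st()
E
```

```text
t 18.77 p [ 0.579  -0.0041  0.0171] rv [-2.2957e+00 -2.1424e+00  1.0000e-04] F [-0.61 -0.43 -2.08] M [-0.13  0.06  0.01] w 0.249
```

>>> carry_out:
  commands:
    - {"tx": 0, "ty": 0, "tz": 0.0006, "rx": 0, "ry": 0, "rz": 0, "jaw": 0.15}
    - {"tx": 0, "ty": 0, "tz": 0.001, "rx": 0, "ry": 0, "rz": 0, "jaw": 0.15}
    - {"tx": 0, "ty": 0, "tz": 0.001, "rx": 0, "ry": 0, "rz": 0, "jaw": 0.15}

```text
time: 19.15
position: [0.5791, -0.0042, 0.0169]
tool_rot: [-2.296, -2.143, 0.0]
ft_force: [-3.8, -0.1, 6.3]
grip_width: 0.251
```

```bash
python3 - <<'E'
from hol import *
st()
E
```

```text
t 19.15 p [ 0.5791 -0.0042  0.0169] rv [-2.2961e+00 -2.1425e+00  3.0000e-04] F [-3.77 -0.12  6.29] M [-0.12  0.66  0.  ] w 0.251
```

Contact is at TCP z 16.9 mm, which is the expected flat height. I'll ease off slightly, release and rise.

>>> carry_out:
  commands:
    - {"tx": 0, "ty": 0, "tz": -0.0006, "rx": 0, "ry": 0, "rz": 0, "jaw": 0.15}
    - {"tx": 0, "ty": 0, "tz": -0.0006, "rx": 0, "ry": 0, "rz": 0, "jaw": 0.3}
    - {"tx": 0, "ty": 0, "tz": -0.0006, "rx": 0, "ry": 0, "rz": 0, "jaw": 0.36}
    - {"tx": 0, "ty": 0, "tz": -0.0006, "rx": 0, "ry": 0, "rz": 0, "jaw": 0.36}
    - {"tx": 0, "ty": 0, "tz": -0.01, "rx": 0, "ry": 0, "rz": 0, "jaw": 0.36}
    - {"tx": 0, "ty": 0, "tz": -0.03, "rx": 0, "ry": 0, "rz": 0, "jaw": 0.36}
    - {"tx": 0, "ty": 0, "tz": -0.07, "rx": 0, "ry": 0, "rz": 0, "jaw": 0.36}
    - {"tx": 0, "ty": 0, "tz": -0.12, "rx": 0, "ry": 0, "rz": 0, "jaw": 0.36}
    - {"tx": 0, "ty": 0, "tz": -0.17, "rx": 0, "ry": 0, "rz": 0, "jaw": 0.36}
    - {"tx": 0, "ty": 0, "tz": -0.18, "rx": 0, "ry": 0, "rz": 0, "jaw": 0.36}

```text
time: 20.4
position: [0.5818, -0.0038, 0.2021]
tool_rot: [2.293, 2.14, 0.009]
ft_force: [-0.9, 0.1, 0.6]
grip_width: 0.359
```

```bash
python3 - <<'E'
from hol import *
st();print(ctrl.get_state()["joint_positions"].round(2))
w=get_image("wrist")[:,:,::-1];cv2.imwrite("pics/w8.png",w)
s=get_image("side")[:,:,::-1]
cv2.imwrite("pics/s8.png",cv2.resize(s[150:290,240:410],None,fx=4,fy=4,interpolation=cv2.INTER_CUBIC))
m=redpix(s)[130:260,270:370];ys,xs=np.nonzero(m);rs=cv2.minAreaRect(np.c_[xs+270,ys+130].astype(np.float32));print(rs)
for th in(1.05,1.1,1.15):
    r,p=np.hypot(93.3,49),np.arctan2(49,93.3)
    X=F2W((-.045+r/1e3*np.cos(p+th),0,.03+r/1e3*np.sin(p+th)));print(th,X,proj(camera_info("side"),X))
E
```

```text
t 20.4 p [ 0.5818 -0.0038  0.2021] rv [2.2926 2.14   0.0094] F [-0.91  0.09  0.61] M [-0.08  0.09  0.01] w 0.359
[ 0.46  0.23 -0.57  1.65  0.13  1.3  -0.2 ]
((311.4189147949219, 172.01351928710938), (3.1235809326171875, 19.563480377197266), 80.53767395019531)
1.05 [0.58671768 0.11999037 0.13531157] [312.76537608 174.76115495]
1.1 [0.58706621 0.12524711 0.13537586] [312.01286494 173.78132015]
1.15 [0.58741451 0.13050049 0.13517676] [311.26739243 172.90276327]
```

View pics/w8.png

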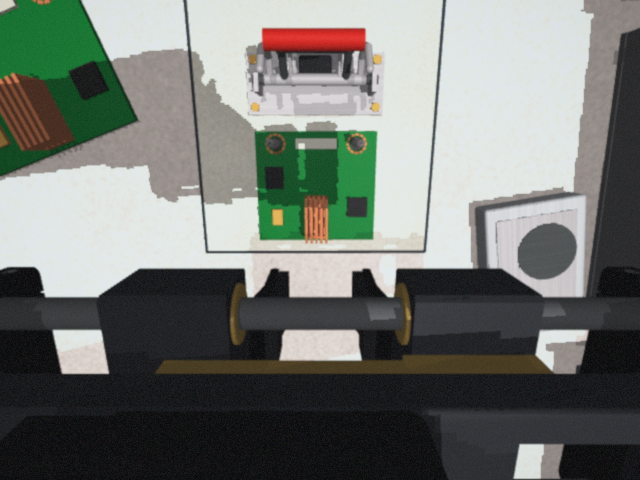

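View pics/s8.png

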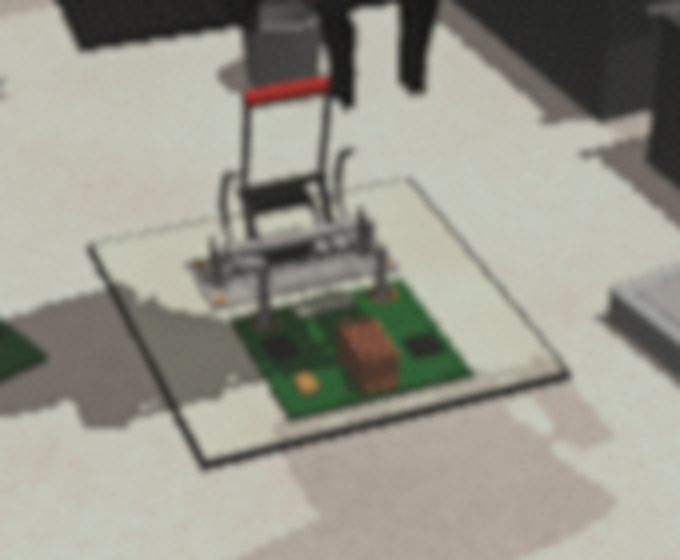

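The board lies flat with both posts through its holes. The lever is upright, with the bar near (314,40) in the wrist view. I'll turn back and take the bar again.

```bash
python3 - <<'E'
from hol import *
print(plan((.587,.1255,.195),-1.637+np.pi))
E
```

```text
[array([ 0.1298, -0.0022,  0.0038]), array([ 0.0029,  0.002 , -1.5737])]
```

>>> carry_out:
  commands:
    - {"tx": 0.011, "ty": 0, "tz": 0, "rx": 0, "ry": 0, "rz": -0.143, "jaw": 0.5}
    - {"tx": 0.023, "ty": 0, "tz": 0, "rx": 0, "ry": 0, "rz": -0.286, "jaw": 0.5}
    - {"tx": 0.035, "ty": 0, "tz": 0, "rx": 0, "ry": 0, "rz": -0.429, "jaw": 0.5}
    - {"tx": 0.047, "ty": -0.001, "tz": 0, "rx": 0, "ry": 0, "rz": -0.572, "jaw": 0.5}
    - {"tx": 0.059, "ty": -0.001, "tz": 0, "rx": 0, "ry": 0, "rz": -0.715, "jaw": 0.5}
    - {"tx": 0.071, "ty": -0.001, "tz": 0, "rx": 0, "ry": 0, "rz": -0.858, "jaw": 0.5}
    - {"tx": 0.083, "ty": -0.001, "tz": 0, "rx": 0, "ry": 0, "rz": -1.001, "jaw": 0.5}
    - {"tx": 0.095, "ty": -0.002, "tz": 0, "rx": 0.001, "ry": 0.001, "rz": -1.144, "jaw": 0.5}
    - {"tx": 0.107, "ty": -0.002, "tz": 0.002, "rx": 0.002, "ry": 0.001, "rz": -1.287, "jaw": 0.5}
    - {"tx": 0.119, "ty": -0.002, "tz": 0.003, "rx": 0.003, "ry": 0.002, "rz": -1.43, "jaw": 0.5}
    - {"tx": 0.13, "ty": -0.002, "tz": 0.004, "rx": 0.003, "ry": 0.002, "rz": -1.573, "jaw": 0.5}
    - {"tx": 0.13, "ty": -0.002, "tz": 0.004, "rx": 0.003, "ry": 0.002, "rz": -1.573, "jaw": 0.5}

```text
time: 22.0
position: [0.585, 0.1264, 0.1908]
tool_rot: [-0.104, -3.133, -0.002]
ft_force: [-0.2, 1.4, 0.7]
grip_width: 0.498
```

```bash
python3 - <<'E'
from hol import *
st();print(plan((.587,.1255,.115),-1.637+np.pi))
E
```

```text
t 22.0 p [0.585  0.1264 0.1908] rv [-1.0390e-01 -3.1327e+00 -1.6000e-03] F [-0.15  1.36  0.66] M [-0.05  0.05  0.  ] w 0.498
[array([-0.0026, -0.0008,  0.0758]), array([ 0.0008, -0.0072, -0.0001])]
```

>>> carry_out:
  commands:
    - {"tx": -0.001, "ty": -0.0004, "tz": 0.015, "rx": 0, "ry": -0.003, "rz": 0, "jaw": 0.5}
    - {"tx": -0.002, "ty": -0.0008, "tz": 0.03, "rx": 0, "ry": -0.007, "rz": 0, "jaw": 0.5}
    - {"tx": -0.002, "ty": -0.0008, "tz": 0.045, "rx": 0, "ry": -0.007, "rz": 0, "jaw": 0.5}
    - {"tx": -0.002, "ty": -0.0008, "tz": 0.06, "rx": 0, "ry": -0.007, "rz": 0, "jaw": 0.5}
    - {"tx": -0.002, "ty": -0.0008, "tz": 0.07, "rx": 0, "ry": -0.007, "rz": 0, "jaw": 0.5}
    - {"tx": -0.002, "ty": -0.0008, "tz": 0.076, "rx": 0, "ry": -0.007, "rz": 0, "jaw": 0.5}
    - {"tx": -0.002, "ty": -0.0008, "tz": 0.076, "rx": 0, "ry": -0.007, "rz": 0, "jaw": 0.5}

```text
time: 22.88
position: [0.5877, 0.1247, 0.116]
tool_rot: [0.105, 3.137, 0.001]
ft_force: [0.4, -0.2, 0.6]
grip_width: 0.503
```

```bash
python3 - <<'E'
from hol import *
st()
s=get_image("side")[:,:,::-1]
cv2.imwrite("pics/s9.png",cv2.resize(s[130:290,240:410],None,fx=4,fy=3.7,interpolation=cv2.INTER_CUBIC))
E
```

```text
t 22.88 p [0.5877 0.1247 0.116 ] rv [1.0500e-01 3.1375e+00 5.0000e-04] F [ 0.42 -0.19  0.62] M [ 0.02  0.04 -0.01] w 0.503
```

View pics/s9.png

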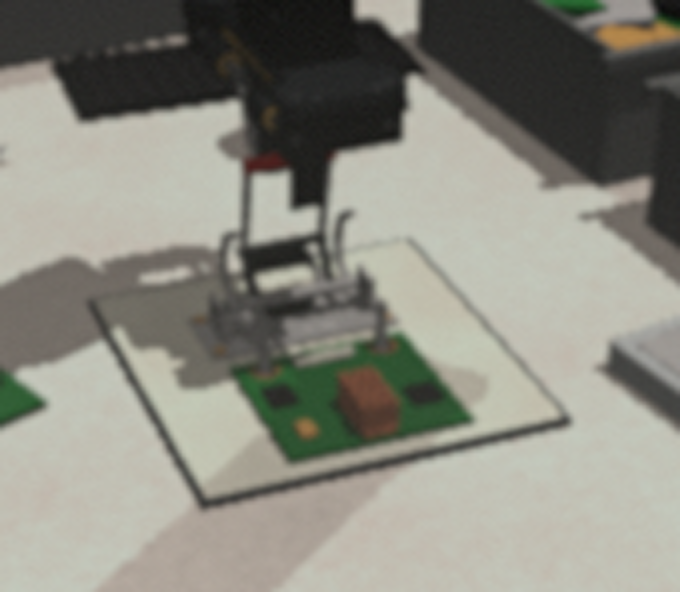

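>>> carry_out:
  commands:
    - {"tx": 0, "ty": 0, "tz": 0, "rx": 0, "ry": 0, "rz": 0, "jaw": 0.1}
    - {"tx": 0, "ty": 0, "tz": 0, "rx": 0, "ry": 0, "rz": 0, "jaw": 0.1}
    - {"tx": 0, "ty": 0, "tz": 0, "rx": 0, "ry": 0, "rz": 0, "jaw": 0.1}
    - {"tx": 0, "ty": 0, "tz": 0, "rx": 0, "ry": 0, "rz": 0, "jaw": 0.1}
  grip_force: 20

```text
time: 23.42
position: [0.5879, 0.126, 0.1164]
tool_rot: [0.104, 3.137, 0.004]
ft_force: [1.4, 5.3, -1.0]
grip_width: 0.148
```

```bash
python3 - <<'E'
from h import *
st()
r,p=np.hypot(93.3,49),np.arctan2(49,93.3)
x0,z0=r*np.cos(p+1.1),r*np.sin(p+1.1)
for th in np.arange(1.03,-.01,-.07): print(round(th,2),"ty",round((x0-r*np.cos(p+th))/1e3,4),"tz",round(-(r*np.sin(p+th)-z0)/1e3,4))
E
```

```text
t 23.43 p [0.5879 0.126  0.1164] rv [0.1044 3.1366 0.004 ] F [ 1.38  5.25 -0.95] M [ 1.04 -0.19  0.02] w 0.148
1.03 ty -0.0074 tz 0.0002
0.96 ty -0.0147 tz 0.0008
0.89 ty -0.022 tz 0.002
0.82 ty -0.0292 tz 0.0037
0.75 ty -0.0362 tz 0.0059
0.68 ty -0.0431 tz 0.0086
0.61 ty -0.0498 tz 0.0118
0.54 ty -0.0562 tz 0.0154
0.47 ty -0.0623 tz 0.0194
0.4 ty -0.0682 tz 0.0239
0.33 ty -0.0737 tz 0.0288
0.26 ty -0.0789 tz 0.034
0.19 ty -0.0837 tz 0.0396
0.12 ty -0.0881 tz 0.0456
0.05 ty -0.0921 tz 0.0518
```

>>> carry_out:
  commands:
    - {"tx": 0, "ty": -0.0037, "tz": 0, "rx": 0, "ry": 0, "rz": 0, "jaw": 0.1}
    - {"tx": 0, "ty": -0.0074, "tz": 0.0002, "rx": 0, "ry": 0, "rz": 0, "jaw": 0.1}
    - {"tx": 0, "ty": -0.011, "tz": 0.0005, "rx": 0, "ry": 0, "rz": 0, "jaw": 0.1}
    - {"tx": 0, "ty": -0.0147, "tz": 0.0008, "rx": 0, "ry": 0, "rz": 0, "jaw": 0.1}

```text
time: 23.92
position: [0.5872, 0.1171, 0.1164]
tool_rot: [0.098, 3.134, 0.016]
ft_force: [1.5, 11.2, -1.3]
grip_width: 0.13
```

```bash
python3 - <<'E'
from h import *
st()
E
```

```text
t 23.93 p [0.5872 0.1171 0.1164] rv [0.0979 3.1345 0.0158] F [ 1.53 11.22 -1.32] M [ 2.67 -0.41 -0.03] w 0.13
```

>>> carry_out:
  commands:
    - {"tx": 0, "ty": -0.0073, "tz": 0.0006, "rx": 0, "ry": 0, "rz": 0, "jaw": 0.1}
    - {"tx": 0, "ty": -0.0145, "tz": 0.002, "rx": 0, "ry": 0, "rz": 0, "jaw": 0.1}
    - {"tx": 0, "ty": -0.018, "tz": 0.003, "rx": 0, "ry": 0, "rz": 0, "jaw": 0.1}
    - {"tx": 0, "ty": -0.0215, "tz": 0.0042, "rx": 0, "ry": 0, "rz": 0, "jaw": 0.1}

```text
time: 24.42
position: [0.5862, 0.0949, 0.1134]
tool_rot: [0.099, 3.134, 0.013]
ft_force: [-1.2, 9.3, 7.5]
grip_width: 0.129
```

```bash
cat >> h.py <<'E'
def lev():
    s=ctrl.get_state();R=Ro.from_rotvec(s["tool_rot"]).as_matrix()
    g=s["position"]-R[:,2]*.019;yaw=-1.637
    d=g[:2]-np.array([0.584,0.079]);x=d@[np.cos(yaw),np.sin(yaw)];y=d@[-np.sin(yaw),np.cos(yaw)]
    vx,vz=x*1e3+45,g[2]*1e3-30;f=s["ft_force"];ph=np.arctan2(vz,vx)
    print("grasp file",round(x*1e3,1),round(y*1e3,1),round(g[2]*1e3,1),"r",round(np.hypot(vx,vz),1),"theta",round(ph-.4835,3),"Ffx",round(float(f[:2]@[np.cos(yaw),np.sin(yaw)]),1),"Fz",round(f[2],1))
E
python3 - <<'E'
from h import *
st();lev()
E
```

```text
t 24.43 p [0.5862 0.0949 0.1134] rv [0.0988 3.1337 0.0131] F [-1.16  9.27  7.46] M [2.12 0.17 0.03] w 0.129
grasp file -15.8 1.1 132.4 r 106.5 theta 0.81 Ffx -9.2 Fz 7.5
```

>>> carry_out:
  commands:
    - {"tx": 0, "ty": -0.007, "tz": 0.003, "rx": 0, "ry": 0, "rz": 0, "jaw": 0.1}
    - {"tx": 0, "ty": -0.0136, "tz": 0.006, "rx": 0, "ry": 0, "rz": 0, "jaw": 0.1}
    - {"tx": 0, "ty": -0.017, "tz": 0.008, "rx": 0, "ry": 0, "rz": 0, "jaw": 0.1}

```text
time: 24.8
position: [0.585, 0.076, 0.105]
tool_rot: [0.101, 3.135, 0.009]
ft_force: [-0.6, 7.7, 6.0]
grip_width: 0.129
```

```bash
python3 - <<'E'
from h import *
st();lev()
E
```

```text
t 24.8 p [0.585 0.076 0.105] rv [0.1008 3.1346 0.0092] F [-0.6   7.66  6.  ] M [1.63 0.22 0.01] w 0.129
grasp file 3.0 1.1 124.0 r 105.6 theta 0.615 Ffx -7.6 Fz 6.0
```

>>> carry_out:
  commands:
    - {"tx": 0, "ty": -0.0065, "tz": 0.004, "rx": 0, "ry": 0, "rz": 0, "jaw": 0.1}
    - {"tx": 0, "ty": -0.0125, "tz": 0.0083, "rx": 0, "ry": 0, "rz": 0, "jaw": 0.1}
    - {"tx": 0, "ty": -0.0181, "tz": 0.013, "rx": 0, "ry": 0, "rz": 0, "jaw": 0.1}

```text
time: 25.18
position: [0.5836, 0.0573, 0.0915]
tool_rot: [0.101, 3.135, 0.008]
ft_force: [-0.3, 5.6, 3.2]
grip_width: 0.129
```

```bash
python3 - <<'E'
from h import *
st();lev()
E
```

```text
t 25.18 p [0.5836 0.0573 0.0915] rv [0.1012 3.1352 0.0075] F [-0.28  5.59  3.19] M [ 1.45  0.22 -0.05] w 0.129
grasp file 21.8 1.0 110.5 r 104.6 theta 0.395 Ffx -5.6 Fz 3.2
```

>>> carry_out:
  commands:
    - {"tx": 0, "ty": -0.004, "tz": 0.004, "rx": 0, "ry": 0, "rz": 0, "jaw": 0.1}
    - {"tx": 0, "ty": -0.0076, "tz": 0.008, "rx": 0, "ry": 0, "rz": 0, "jaw": 0.1}
    - {"tx": 0, "ty": -0.0124, "tz": 0.0136, "rx": 0, "ry": 0, "rz": 0, "jaw": 0.1}
    - {"tx": 0, "ty": -0.0168, "tz": 0.0196, "rx": 0, "ry": 0, "rz": 0, "jaw": 0.1}

```text
time: 25.68
position: [0.5822, 0.0388, 0.0708]
tool_rot: [0.103, 3.136, 0.005]
ft_force: [0.5, 5.6, 0.8]
grip_width: 0.122
```

```bash
python3 - <<'E'
from h import *
st();lev()
E
```

```text
t 25.68 p [0.5822 0.0388 0.0708] rv [0.1029 3.1364 0.0046] F [0.53 5.56 0.83] M [ 1.39  0.05 -0.01] w 0.122
grasp file 40.3 0.8 89.8 r 104.2 theta 0.128 Ffx -5.6 Fz 0.8
```

>>> carry_out:
  commands:
    - {"tx": 0, "ty": -0.0018, "tz": 0.003, "rx": 0, "ry": 0, "rz": 0, "jaw": 0.1}
    - {"tx": 0, "ty": -0.003, "tz": 0.006, "rx": 0, "ry": 0, "rz": 0, "jaw": 0.1}
    - {"tx": 0, "ty": -0.004, "tz": 0.0085, "rx": 0, "ry": 0, "rz": 0, "jaw": 0.1}
    - {"tx": 0, "ty": -0.004, "tz": 0.0085, "rx": 0, "ry": 0, "rz": 0, "jaw": 0.1}

```text
time: 26.18
position: [0.5815, 0.0331, 0.0616]
tool_rot: [0.105, 3.138, 0.001]
ft_force: [1.1, 5.1, -3.0]
grip_width: 0.125
```

```bash
python3 - <<'E'
from h import *
st();lev()
E
```

```text
t 26.18 p [0.5815 0.0331 0.0616] rv [1.0480e-01 3.1376e+00 1.4000e-03] F [ 1.1   5.12 -3.04] M [ 1.17 -0.16  0.01] w 0.125
grasp file 46.0 0.5 80.6 r 104.1 theta 0.024 Ffx -5.2 Fz -3.0
```

>>> carry_out:
  commands:
    - {"tx": 0, "ty": 0, "tz": 0, "rx": 0, "ry": 0, "rz": 0, "jaw": 0.3}
    - {"tx": 0, "ty": 0, "tz": 0, "rx": 0, "ry": 0, "rz": 0, "jaw": 0.5}
    - {"tx": 0, "ty": 0, "tz": 0, "rx": 0, "ry": 0, "rz": 0, "jaw": 0.5}
    - {"tx": 0, "ty": 0, "tz": -0.02, "rx": 0, "ry": 0, "rz": 0, "jaw": 0.5}
    - {"tx": 0, "ty": 0, "tz": -0.045, "rx": 0, "ry": 0, "rz": 0, "jaw": 0.5}
    - {"tx": 0, "ty": 0, "tz": -0.06, "rx": 0, "ry": 0, "rz": 0, "jaw": 0.3}
    - {"tx": 0, "ty": 0, "tz": -0.06, "rx": 0, "ry": 0, "rz": 0, "jaw": 0}
    - {"tx": 0, "ty": 0, "tz": -0.06, "rx": 0, "ry": 0, "rz": 0, "jaw": 0}
    - {"tx": 0, "ty": 0, "tz": -0.06, "rx": 0, "ry": 0, "rz": 0, "jaw": 0}
    - {"tx": 0, "ty": 0, "tz": -0.06, "rx": 0, "ry": 0, "rz": 0, "jaw": 0}

```text
time: 27.42
position: [0.5812, 0.0327, 0.1214]
tool_rot: [0.105, 3.138, 0.001]
ft_force: [0.7, 0.5, 0.3]
grip_width: 0.039
```

```bash
python3 - <<'E'
from h import *
st();lev()
s=get_image("side")[:,:,::-1]
cv2.imwrite("pics/s10.png",cv2.resize(s[130:290,240:410],None,fx=4,fy=3.7,interpolation=cv2.INTER_CUBIC))
m=redpix(s)[180:240,280:370];ys,xs=np.nonzero(m);print(cv2.minAreaRect(np.c_[xs+280,ys+180].astype(np.float32)))
b=F2W((.0483,0,.1));print(plan(b,-1.637+np.pi),b)
E
```

```text
t 27.43 p [0.5812 0.0327 0.1214] rv [1.0500e-01 3.1383e+00 7.0000e-04] F [0.66 0.49 0.33] M [ 0.08 -0.    0.01] w 0.039
grasp file 46.4 0.2 140.4 r 143.3 theta 0.396 Ffx -0.5 Fz 0.3
((329.0000305175781, 209.00001525878906), (2.9104275703430176, 14.55213737487793), 75.96376037597656)
[array([ 0.0004, -0.0019,  0.0216]), array([ 0.0005,  0.0018, -0.0007])] [0.5808047  0.03080581 0.1       ]
```

View pics/s10.png

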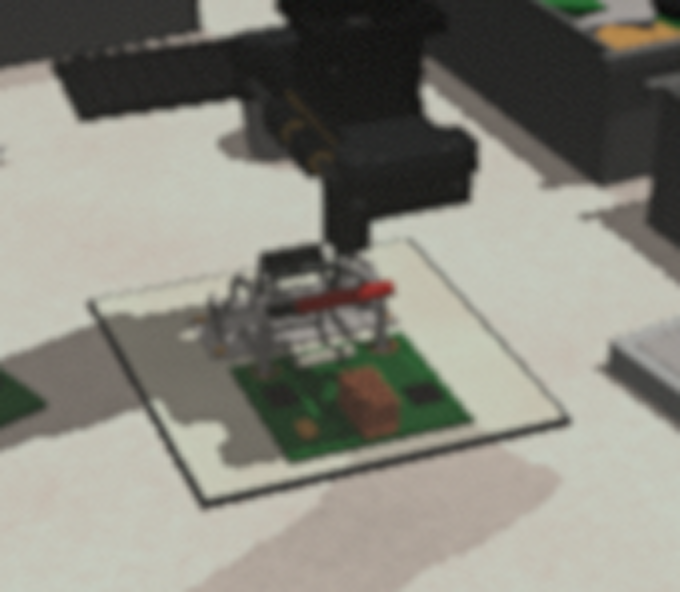

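>>> carry_out:
  commands:
    - {"tx": 0, "ty": -0.0019, "tz": 0.01, "rx": 0, "ry": 0.002, "rz": 0, "jaw": 0}
    - {"tx": 0, "ty": -0.0019, "tz": 0.02, "rx": 0, "ry": 0.002, "rz": 0, "jaw": 0}
    - {"tx": 0, "ty": -0.0019, "tz": 0.027, "rx": 0, "ry": 0.002, "rz": 0, "jaw": 0}
    - {"tx": 0, "ty": -0.0019, "tz": 0.03, "rx": 0, "ry": 0.002, "rz": 0, "jaw": 0}
    - {"tx": 0, "ty": -0.0019, "tz": 0.032, "rx": 0, "ry": 0.002, "rz": 0, "jaw": 0}
    - {"tx": 0, "ty": -0.0019, "tz": 0.032, "rx": 0, "ry": 0.002, "rz": 0, "jaw": 0}

```text
time: 28.22
position: [0.5817, 0.0309, 0.0902]
tool_rot: [0.105, 3.139, 0.001]
ft_force: [-0.4, 0.0, -0.5]
grip_width: 0.01
```

```bash
python3 - <<'E'
from h import *
st()
E
```

```text
t 28.23 p [0.5817 0.0309 0.0902] rv [1.0490e-01 3.1389e+00 6.0000e-04] F [-0.41  0.02 -0.46] M [ 0.06 -0.03 -0.06] w 0.01
```

>>> carry_out:
  commands:
    - {"tx": 0, "ty": 0, "tz": 0.001, "rx": 0, "ry": 0, "rz": 0, "jaw": 0}
    - {"tx": 0, "ty": 0, "tz": 0.002, "rx": 0, "ry": 0, "rz": 0, "jaw": 0}
    - {"tx": 0, "ty": 0, "tz": 0.003, "rx": 0, "ry": 0, "rz": 0, "jaw": 0}
    - {"tx": 0, "ty": 0, "tz": 0.003, "rx": 0, "ry": 0, "rz": 0, "jaw": 0}

```text
time: 28.72
position: [0.5816, 0.0309, 0.0871]
tool_rot: [0.105, 3.139, 0.001]
ft_force: [0.1, 0.4, 0.8]
grip_width: 0.004
```

```bash
python3 - <<'E'
from h import *
st()
E
```

```text
t 28.73 p [0.5816 0.0309 0.0871] rv [1.0510e-01 3.1391e+00 8.0000e-04] F [0.09 0.42 0.85] M [-0.06  0.01 -0.04] w 0.004
```

>>> carry_out:
  commands:
    - {"tx": 0, "ty": 0, "tz": 0.0007, "rx": 0, "ry": 0, "rz": 0, "jaw": 0}
    - {"tx": 0, "ty": 0, "tz": 0.0013, "rx": 0, "ry": 0, "rz": 0, "jaw": 0}
    - {"tx": 0, "ty": 0, "tz": 0.002, "rx": 0, "ry": 0, "rz": 0, "jaw": 0}
    - {"tx": 0, "ty": 0, "tz": 0.002, "rx": 0, "ry": 0, "rz": 0, "jaw": 0}

```text
time: 29.22
position: [0.582, 0.0307, 0.086]
tool_rot: [0.105, 3.138, -0.0]
ft_force: [-1.2, -2.0, 6.1]
grip_width: 0.006
```

```bash
python3 - <<'E'
from h import *
st()
E
```

```text
t 29.23 p [0.582  0.0307 0.086 ] rv [ 1.0520e-01  3.1383e+00 -2.0000e-04] F [-1.2  -2.03  6.05] M [-0.26  0.39 -0.  ] w 0.006
```

>>> carry_out:
  commands:
    - {"tx": 0, "ty": 0, "tz": 0.0004, "rx": 0, "ry": 0, "rz": 0, "jaw": 0}
    - {"tx": 0, "ty": 0, "tz": 0.0008, "rx": 0, "ry": 0, "rz": 0, "jaw": 0}
    - {"tx": 0, "ty": 0, "tz": 0.0008, "rx": 0, "ry": 0, "rz": 0, "jaw": 0}

```text
time: 29.6
position: [0.5821, 0.0306, 0.0856]
tool_rot: [0.105, 3.138, -0.001]
ft_force: [-2.6, -2.4, 8.0]
grip_width: 0.001
```

```bash
python3 - <<'E'
from h import *
st()
E
```

```text
t 29.6 p [0.5821 0.0306 0.0856] rv [ 1.054e-01  3.138e+00 -8.000e-04] F [-2.65 -2.44  8.02] M [-0.34  0.53 -0.  ] w 0.001
```

>>> carry_out:
  commands:
    - {"tx": 0, "ty": 0, "tz": 0.0006, "rx": 0, "ry": 0, "rz": 0, "jaw": 0}
    - {"tx": 0, "ty": 0, "tz": 0.0012, "rx": 0, "ry": 0, "rz": 0, "jaw": 0}
    - {"tx": 0, "ty": 0, "tz": 0.0016, "rx": 0, "ry": 0, "rz": 0, "jaw": 0}
    - {"tx": 0, "ty": 0, "tz": 0.0016, "rx": 0, "ry": 0, "rz": 0, "jaw": 0}

```text
time: 30.1
position: [0.5825, 0.0304, 0.0849]
tool_rot: [0.106, 3.137, -0.002]
ft_force: [-3.9, -2.9, 13.1]
grip_width: 0.007
```

```bash
python3 - <<'E'
from h import *
st()
E
```

```text
t 30.1 p [0.5825 0.0304 0.0849] rv [ 1.0560e-01  3.1372e+00 -1.8000e-03] F [-3.91 -2.95 13.14] M [-0.47  0.87 -0.02] w 0.007
```

The bar moves 0.14 mm per newton, which is the loop's flex alone, so the lever is on its home stop. Now pressing to about 18 N.

>>> carry_out:
  commands:
    - {"tx": 0, "ty": 0, "tz": 0.0006, "rx": 0, "ry": 0, "rz": 0, "jaw": 0}
    - {"tx": 0, "ty": 0, "tz": 0.0012, "rx": 0, "ry": 0, "rz": 0, "jaw": 0}
    - {"tx": 0, "ty": 0, "tz": 0.0015, "rx": 0, "ry": 0, "rz": 0, "jaw": 0}
    - {"tx": 0, "ty": 0, "tz": 0.0015, "rx": 0, "ry": 0, "rz": 0, "jaw": 0}

```text
time: 30.6
position: [0.5827, 0.0302, 0.0842]
tool_rot: [0.106, 3.137, -0.003]
ft_force: [-5.3, -1.9, 17.2]
grip_width: 0.004
```

```bash
python3 - <<'E'
from h import *
st()
E
```

```text
t 30.6 p [0.5827 0.0302 0.0842] rv [ 1.0560e-01  3.1367e+00 -2.8000e-03] F [-5.27 -1.93 17.16] M [-0.63  1.19  0.05] w 0.004
```

>>> carry_out:
  commands:
    - {"tx": 0, "ty": 0, "tz": 0.0003, "rx": 0, "ry": 0, "rz": 0, "jaw": 0}
    - {"tx": 0, "ty": 0, "tz": 0.0003, "rx": 0, "ry": 0, "rz": 0, "jaw": 0}
    - {"tx": 0, "ty": 0, "tz": 0.0003, "rx": 0, "ry": 0, "rz": 0, "jaw": 0}
    - {"tx": 0, "ty": 0, "tz": 0.0003, "rx": 0, "ry": 0, "rz": 0, "jaw": 0}
    - {"tx": 0, "ty": 0, "tz": 0.0003, "rx": 0, "ry": 0, "rz": 0, "jaw": 0}

```text
time: 31.22
position: [0.5828, 0.0302, 0.084]
tool_rot: [0.106, 3.137, -0.003]
ft_force: [-5.2, -3.0, 17.9]
grip_width: 0.001
```

```bash
python3 - <<'E'
from h import *
st()
E
```

```text
t 31.23 p [0.5828 0.0302 0.084 ] rv [ 1.0560e-01  3.1366e+00 -3.0000e-03] F [-5.16 -2.95 17.91] M [-0.59  1.24  0.04] w 0.001
```

>>> carry_out:
  commands:
    - {"tx": 0, "ty": 0, "tz": 0, "rx": 0, "ry": 0, "rz": 0, "jaw": 0}
    - {"tx": 0, "ty": 0, "tz": -0.003, "rx": 0, "ry": 0, "rz": 0, "jaw": 0}
    - {"tx": 0, "ty": 0, "tz": -0.01, "rx": 0, "ry": 0, "rz": 0, "jaw": 0}
    - {"tx": 0, "ty": 0, "tz": -0.03, "rx": 0, "ry": 0, "rz": 0, "jaw": 0}
    - {"tx": -0.02, "ty": 0, "tz": -0.06, "rx": 0, "ry": 0, "rz": 0, "jaw": 0}
    - {"tx": -0.05, "ty": 0, "tz": -0.1, "rx": 0, "ry": 0, "rz": 0, "jaw": 0}
    - {"tx": -0.07, "ty": 0.02, "tz": -0.13, "rx": 0, "ry": 0, "rz": 0, "jaw": 0}
    - {"tx": -0.07, "ty": 0.02, "tz": -0.13, "rx": 0, "ry": 0, "rz": 0, "jaw": 0}

```text
time: 32.22
position: [0.6549, 0.049, 0.2145]
tool_rot: [0.101, 3.134, 0.006]
ft_force: [0.3, 0.2, 0.1]
grip_width: 0.009
```

```bash
python3 - <<'E'
from h import *
st()
s=get_image("side")[:,:,::-1];w=get_image("wrist")[:,:,::-1];cv2.imwrite("pics/w11.png",w)
cv2.imwrite("pics/s11.png",cv2.resize(s[150:290,240:410],None,fx=4,fy=4,interpolation=cv2.INTER_CUBIC))
m=redpix(s)[180:240,280:370];ys,xs=np.nonzero(m);print(cv2.minAreaRect(np.c_[xs+280,ys+180].astype(np.float32)),"initial 325.9 210.5 22.3")
E
```

```text
t 32.23 p [0.6549 0.049  0.2145] rv [0.101  3.1337 0.0057] F [0.25 0.19 0.06] M [ 0.08  0.   -0.01] w 0.009
((324.2779541015625, 210.20054626464844), (2.890554189682007, 19.377416610717773), 74.47589111328125) initial 325.9 210.5 22.3
```

View pics/s11.png

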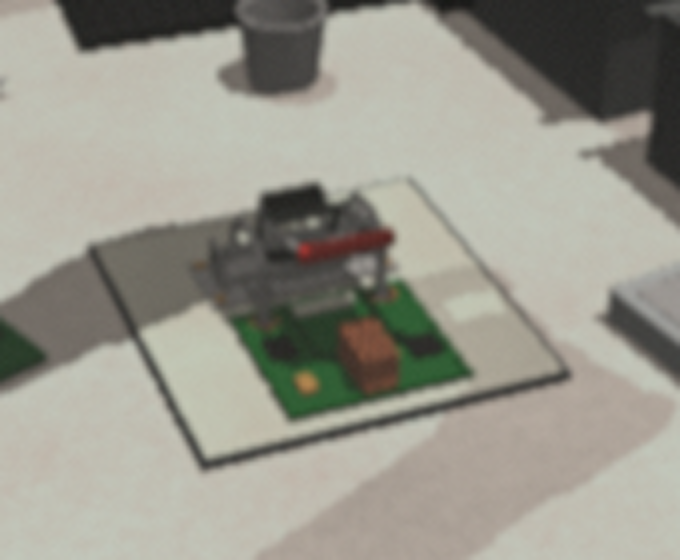

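View pics/w11.png

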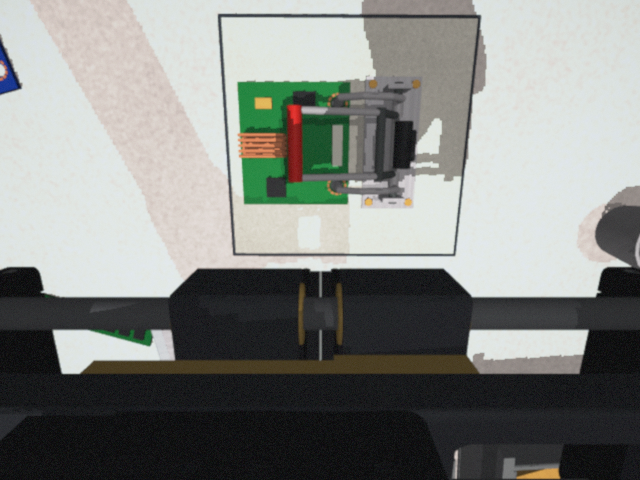

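The rings are shut over the board at (338,103) and (338,188). The bar is back at its starting home pixel to within about 2 px, and the arm is clear. Handing in.

```bash
python3 -c "
from bench import ctrl
print(ctrl.close_job())"
```

```text
the job is handed in; nothing more can be done
None
```

I lifted the lever until the rings sprang open and slipped the smallest green board over both posts. I lowered it flat onto the file, closed the lever and seated it with a firm press of about 17.9 N. I handed the job in at about 32 s, with the arm clear and touching nothing.

**Last checks**
- **Board:** it touched down at TCP 16.9 mm against about 17 mm expected for lying flat. The pictures show both posts through its holes.
- **Lever home:** during the press the bar gave only about 0.14 mm per newton, which is the loop's own flex, so the lever was on its stop. Afterwards the bar was within about 2 px of its starting home position in the side view (part of the bar was in shadow), and the rings looked shut.
- **Force on the bar:** no force reading went above 18 N up or down. Readings come only at the end of each move, so short peaks in between would not show.
- **Other things:** I did not touch the blue board or anything else on the bench, but took no final close-up of each item.

**What went wrong**
- The first move calls were refused because some keys were missing.
- On the way to the board, one turn ran the last joint to 2.68, just short of its 2.69 limit, so the arm stopped short of the pose. I turned the other way; nothing was touched.

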